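# Load the press nest from the feed hopper

### The job

Set up the nest for the next pressing: put the finished cap or caps left in it into the grey bin, pull the hopper's slide gate wide open so that all the blanks slide out into the catch tray, then push the gate fully shut again, and seat every blank, flat and fully down, in an empty pocket of its own shape. Leave the nut, tools, can and mug on the bench where they are.

Things in the scene. Friction and masses are not known exactly. Their poses are not given: they have to be found in the camera images.
- hopper: fixed blue feed hopper, open on top, its smooth floor sloping down 27 degrees to a slide gate. Origin on the bench below the middle of the gate; x uphill (away from the tray), y along the gate, z up. Bin at x 8 to 98 mm, inside y -59 to 59 mm; walls about 110 mm high at the gate, 155 at the back. The floor is 45 mm up at the gate and runs on, with 12 mm side lips down to the tray at x = -77
- tray (a point): middle of the floor of the hopper's fixed grey catch tray, 6 mm above the bench, axes as the hopper's. Inside it reaches 66 mm either way in x and 67 mm in y; side lips 8 mm above the floor, front (-x) lip 14 mm. With the gate open the blanks slide into it by themselves in a second or two; they may come to rest touching, on one another or leaning
- gate (a joint): travel of the hopper's slide gate in m: 0 fully shut (as at the start), 0.125 fully open. The gate moves straight along the hopper's -y axis as it opens, against about 2 N of friction plus drag, and stays where it is left
- gate_knob (a point): middle of the upright knob on the gate's end, 18 mm across and 40 mm tall, from 88 to 128 mm above the bench (this point 108 mm up), moves with the gate; the flat gate plate (4 mm thick) lies below it up to 88 mm; axes as the hopper's
- nest_hole0 (a point): centre of the mouth of a round pocket of the nest, level with its top face (z up; axes as the nest's); pocket 6 mm deep, 38.5 mm across. The nest is a fixed dark steel plate, 160 mm (x) by 235 mm (y), 20 mm thick, on the bench, with two rows of three pockets, round and square in turn, 80 mm apart in x and 75 mm in y
- nest_hole1 (a point): centre of the mouth of a square pocket of the nest, level with its top face (z up; axes as the nest's); pocket 6 mm deep, 36.5 x 36.5 mm, sides along the nest's x and y. The nest is a fixed dark steel plate, 160 mm (x) by 235 mm (y), 20 mm thick, on the bench, with two rows of three pockets, round and square in turn, 80 mm apart in x and 75 mm in y
- nest_hole2 (a point): centre of the mouth of a round pocket of the nest, level with its top face (z up; axes as the nest's); pocket 6 mm deep, 38.5 mm across. The nest is a fixed dark steel plate, 160 mm (x) by 235 mm (y), 20 mm thick, on the bench, with two rows of three pockets, round and square in turn, 80 mm apart in x and 75 mm in y
- nest_hole3 (a point): centre of the mouth of a square pocket of the nest, level with its top face (z up; axes as the nest's); pocket 6 mm deep, 36.5 x 36.5 mm, sides along the nest's x and y. The nest is a fixed dark steel plate, 160 mm (x) by 235 mm (y), 20 mm thick, on the bench, with two rows of three pockets, round and square in turn, 80 mm apart in x and 75 mm in y
- nest_hole4 (a point): centre of the mouth of a round pocket of the nest, level with its top face (z up; axes as the nest's); pocket 6 mm deep, 38.5 mm across. The nest is a fixed dark steel plate, 160 mm (x) by 235 mm (y), 20 mm thick, on the bench, with two rows of three pockets, round and square in turn, 80 mm apart in x and 75 mm in y
- nest_hole5 (a point): centre of the mouth of a square pocket of the nest, level with its top face (z up; axes as the nest's); pocket 6 mm deep, 36.5 x 36.5 mm, sides along the nest's x and y. The nest is a fixed dark steel plate, 160 mm (x) by 235 mm (y), 20 mm thick, on the bench, with two rows of three pockets, round and square in turn, 80 mm apart in x and 75 mm in y
- r0: round aluminium blank, a disc 36 mm across and 18 mm thick, about 50 g; origin at its centre, z along its thickness (either face may be up); starts in the hopper
- s0: square aluminium blank, 34 x 34 mm and 18 mm thick, x and y along its sides, about 50 g; origin at its centre, z along its thickness (either face may be up); starts in the hopper
- r1: round aluminium blank, a disc 36 mm across and 18 mm thick, about 50 g; origin at its centre, z along its thickness (either face may be up); starts in the hopper
- s1: square aluminium blank, 34 x 34 mm and 18 mm thick, x and y along its sides, about 50 g; origin at its centre, z along its thickness (either face may be up); starts in the hopper; may be absent
- r2: round aluminium blank, a disc 36 mm across and 18 mm thick, about 50 g; origin at its centre, z along its thickness (either face may be up); starts in the hopper; may be absent
- s2: square aluminium blank, 34 x 34 mm and 18 mm thick, x and y along its sides, about 50 g; origin at its centre, z along its thickness (either face may be up); starts in the hopper; may be absent
- c0: finished aluminium cap: round flange 36 mm across and 10 mm thick with a round boss 26 mm across rising 22 mm above it; origin at the centre of its underside, z up along the boss; starts in one of the round pockets; may be absent
- c1: finished aluminium cap: round flange 36 mm across and 10 mm thick with a round boss 26 mm across rising 22 mm above it; origin at the centre of its underside, z up along the boss; starts in one of the round pockets; may be absent
- bin: fixed open grey plastic bin, 115 x 115 mm outside, 45 mm high, walls and floor 4 mm; origin under its centre
- nut: hex nut, 41 mm across and 12 mm high; a bystander, not part of the job
- spanner: open-ended spanner, 180 mm long; a bystander, not part of the job
- driver: screwdriver, 190 mm long; a bystander, not part of the job
- spray: spray can, 54 mm across and 160 mm tall; a bystander, not part of the job
- mug: white mug, 80 mm across and 90 mm tall; a bystander, not part of the job
Mind the look-alikes: they are no part of the job. Leave any brown or purple look-alike of the s1 alone.

How it is judged:
By the outcome, as a careful person would: the job done as asked, in the order asked, and still so for the second after the job is handed in, with the robot touching nothing.
Of s1, r2, s2 only 1 to 3 are there at a start; the rules pass over those that are not, and their reading is None.
Of c0, c1 only 1 to 2 are there at a start; the rules pass over those that are not, and their reading is None.
At some moment in a run one of r0, s0, r1, s1, r2, s2 may be knocked a few centimetres aside while the robot is not near it.
Once in a run the grip may slacken for a moment while it holds something.
It also fails if it takes over 210 s, if anything falls off the work surface, if the arm or the gripper's body presses on something with over 40 N, if the wrist force passes 120 N, or if a joint passes its speed limit or range.

### The arm

A 6-joint arm with a two-finger parallel gripper is mounted at the origin on the work surface. World frame = base frame: x ahead of the robot, y to its left, z up, the work surface at z = 0. Lengths are in m, angles in rad, forces in N, time in s.
With the tool pointing down it reaches from about 0.35 to 0.975 m from the base axis. Payload 4.9 kg.
Tool frame: the origin (TCP) lies on the centre line of the jaws, within the pads' length; the fingertips stand 14 mm ahead of it and the grasp point (between the pads) lies 5 mm behind it (manip.nose_length is the distance from the TCP to the fingertips, in m); z points along the fingers, y is the line along which they close (so a half turn about z gives the same grasp; the last joint's range is limited). The gripper opens to 85 mm and grips with 20 to 120 N. Pads are 22 mm wide; open, the fingers measure 114 mm over their backs; the gripper's body (76 mm by 85 mm) begins 54 mm behind the grasp point. The pads swing forward as they close: fully open they stand 13 mm farther back than shut.
Start: joints at [-1.282, 0.053, 1.613, -0, 1.476, -0.119], TCP at [0.248, -0.574, 0.245] pointing down, gripper open.
Joint ranges: [-3.01, 3.01], [-1.01, 2.22], [0.06, 2.58], [-1.02, 4.17], [0.09, 2.62], [-3.14, 3.14]. Speed limits (rad/s): [2.57, 2.57, 3.14, 3.14, 3.14, 3.14].

### API

Orientations are given as a unit quaternion [w, x, y, z].
In Python, from plant import manip, imaging gives the robot as it stands.
- The arm moves only by the tool play_rows, never from a script. Its argument "commands" is a list of rows, each a list of 6 numbers: the shift along the tool's x, y, z in mm, then the turn, a rotation vector about the tool's x, y, z in degrees. A call has 1 to 5 rows; each row shifts and turns the commanded pose from where the row before left it, along the tool's axes as they then stand; what a row does not reach is not made up. A row lasts 1/12 s, in which the tool goes at most 41.7 mm and 7.16 degrees, less where a joint would pass 70% of its speed; a pose out of reach is approached as far as the arm can. A call is refused whole if a number of a shift passes 41.7 or a number of a turn 7.16, either way. A call with a gripper value outside its range is refused whole. "hand" is the finger opening in mm, from 0 to 85.4, set as the call begins (left out, the last holds). The fingers move at their own pace and stop on an object; the grip force is fixed at half the most. Time passes only in rows, so rows that do not move let the fingers close. It gives the time, the measured TCP pose, the force, the opening and the grip force at its end, in the units of the state.
- manip.state(): the state, without advancing time (a new reading comes with each control period).
- imaging.grab_frame(name): name is "scene" or "top" or "wrist"; returns a dict with "image" (420x560x3 uint8, red, green, blue), "fx", "fy", "cx", "cy" (pixels), "k1" (the pictures are not rectified: a ray, as slopes to the right and down, at radius r is drawn at 1 + k1 r^2 times it, then the intrinsics apply), "R" (3x3) and "t" (3): a world point X has camera coordinates R X + t; the wrist camera has in their place "mount" (4x4, takes a point from camera to tool coordinates, whose origin is the TCP and whose axes are the flange's). Camera axes: x right, y down, z forward; pixel columns grow to the right and rows downward; lengths in m; the calibration is good to about 2 mm. A picture is of the moment at which its call begins: read the wrist's pose just before it. There is no depth.
- manip.job_done(): hands the job in; it is judged then, once.
The state is a dict: "time": time; "joint_pos": joint angles; "joint_vel": joint speeds; "joint_efforts": joint torques, N m; "tool_pos": TCP position; "tool_rot": TCP orientation; "contact_force": force on the tool from outside, world axes, zero at the start; "ft_torque": the same for the moment, N m; "gripper_width": opening from 0.0 (shut) to 1.0 (fully open); "grasp_force": force on a finger pad.
Only numpy, scipy, OpenCV 4.12 (cv2) and the standard library are available. Lean on these libraries where they do the work, as an engineer would, in place of code of your own. Each camera call takes 0.05 s, during which the arm holds its last target. There are 200 camera calls.

## Working session

There is one attempt and no reset: what is moved stays moved. The work goes in short steps, Python scripts to look and compute and a tool call to move; the robot and the scene stay as the last step left them, time stands still between calls to the robot, and variables do not carry over. Pictures are saved under pics/ and viewed, at most 14 in all, crops included, and the job is handed in when it is done.

Besides the shell and the picture viewer there is one more tool, called in YAML: its name, and indented under it one key for each argument. play_rows: Moves the arm, as the interface text tells. Its arguments: {"type":"object","properties":{"commands":{"type":"array","items":{"type":"array","items":{"type":"number"}}},"hand":{"type":"number"}},"required":["commands"]}

```bash
mkdir -p pics; ls; cat > h.py <<'E'
import numpy as np, cv2
from plant import manip, imaging
def grab(n):
    s=manip.state(); f=imaging.grab_frame(n); f['s']=s; return f
def save(f,p): cv2.imwrite('pics/'+p,f['image'][:,:,::-1])
def q2R(q):
    from scipy.spatial.transform import Rotation as R
    return R.from_quat([q[1],q[2],q[3],q[0]]).as_matrix()
def pose(f):
    "camera->world Rc, origin"
    if 'mount' in f:
        M=np.array(f['mount']); Rt=q2R(f['s']['tool_rot']); return Rt@M[:3,:3], Rt@M[:3,3]+np.array(f['s']['tool_pos'])
    R=np.array(f['R']); return R.T, -R.T@np.array(f['t'])
def ray(f,u,v):
    d=np.array([(u-f['cx'])/f['fx'],(v-f['cy'])/f['fy']]); p=d.copy()
    for _ in range(20): p=d/(1+f['k1']*(p@p))
    Rc,o=pose(f); return o,Rc@np.array([p[0],p[1],1])
def onz(f,u,v,z):
    o,d=ray(f,u,v); return o+d*(z-o[2])/d[2]
def proj(f,X):
    Rc,o=pose(f); c=Rc.T@(np.array(X)-o); p=c[:2]/c[2]; p=p*(1+f['k1']*(p@p))
    return np.array([p[0]*f['fx']+f['cx'],p[1]*f['fy']+f['cy']])
E
python3 - <<'E'
from h import *
a=grab('scene');b=grab('top');w=grab('wrist')
for n,f in(('scene',a),('top',b)): save(f,n+'0.png');print(n,pose(f)[1],f['fx'],f['k1'])
save(w,'wrist0.png');print(np.round(w['mount'],3),w['fx'],w['k1']);print(manip.state())
E
```

```text
pics
scene [ 1.22139122 -0.59211249  1.03631121] 453.1294098908664 0.037980827764265396
top [0.39788817 0.0307432  1.37226898] 514.218013901101 -0.05773542908892088
[[ 0.001 -0.947 -0.321  0.083]
 [ 1.     0.001  0.001  0.001]
 [-0.001 -0.321  0.947 -0.129]
 [ 0.     0.     0.     1.   ]] 317.403947058593 -0.0007822370035213968
{'time': 0.15, 'joint_pos': array([-1.28200823e+00,  5.32059899e-02,  1.61396867e+00, -1.19521857e-05,
        1.47599812e+00, -1.18995765e-01]), 'joint_vel': array([ 0.00053871, -0.00157087, -0.0040905 , -0.00047841,  0.00204255,
       -0.00095191]), 'joint_efforts': array([ 3.68475694e-04, -3.94243205e+01, -3.70722485e+01, -9.63471666e-05,
        4.66018450e-03, -2.42400084e-06]), 'tool_pos': array([ 0.24772797, -0.57330745,  0.24435087]), 'tool_rot': array([-7.86709403e-04,  9.79285529e-01,  2.02482663e-01, -7.29198456e-05]), 'contact_force': array([ 0.83828665, -0.28154876, -0.09614522]), 'ft_torque': array([-0.03725104,  0.00581676, -0.0384351 ]), 'grasp_force': 0.0, 'gripper_width': 0.9998809874188724}
```

View pics/top0.png

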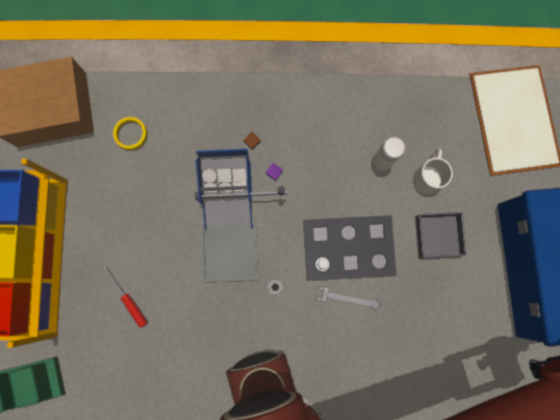

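View pics/scene0.png

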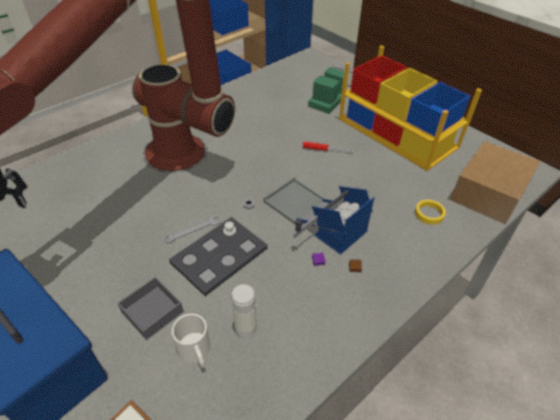

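```bash
python3 - <<'E'
from h import *
im=cv2.imread('pics/top0.png')[125:310,180:480]
cv2.imwrite('pics/c0.png',cv2.resize(im,None,fx=2.66,fy=2.66,interpolation=cv2.INTER_CUBIC))
E
```

```text
(no output)
```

View pics/c0.png

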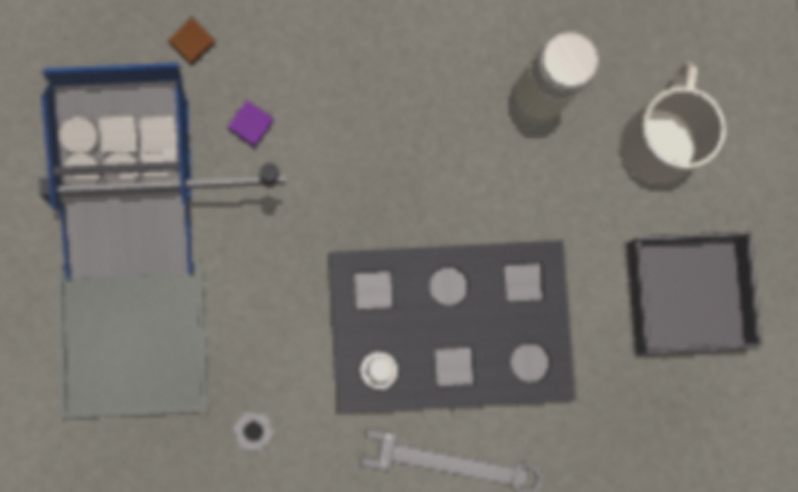

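```bash
python3 - <<'E'
from h import *
f=grab('top')
def P(n,x,y,z): 
    p=onz(f,180+(x+.5)/2.66-.5,125+(y+.5)/2.66-.5,z); print(n,np.round(p*1000,1)); return p
P('knob',269,173,.128)
c=[P('nest',*q,.02) for q in((328,254),(562,241),(575,400),(337,412))]
print('nestc',np.mean(c,0),'yaw x',[np.degrees(np.arctan2(*(b-a)[[1,0]])) for a,b in((c[3],c[0]),(c[2],c[1]))], 'yaw y',[np.degrees(np.arctan2(-(b-a)[0],(b-a)[1])) for a,b in((c[1],c[0]),(c[2],c[3]))])
for i,q in enumerate(((373,289),(448,286),(523,282),(379,370),(454,366),(529,362))): P(i,*q,.016)
P('captop',380,368,.046)
for q in((63,276),(203,273),(207,410),(65,415)):P('tray',*q,.01)
for q in((630,240),(748,235),(757,343),(637,355)):P('bin',*q,.045)
P('nut',254,431,.012);P('spray',569,60,.16);P('mug',684,125,.09)
P('hopbackL',45,72,.155);P('hopbackR',178,67,.155);P('gL',43,188,.09);P('spanner',385,450,.005);P('spanner',520,480,.005)
E
```

```text
knob [626.2  19.3 128. ]
nest [564.8 -41.3  20. ]
nest [ 580.8 -275.6   20. ]
nest [ 422.8 -285.8   20. ]
nest [408.7 -51.   20. ]
nestc [ 0.49425248 -0.16343643  0.02      ] yaw x [np.float64(3.555094655601177), np.float64(3.694368140676216)] yaw y [np.float64(3.9051543138990334), np.float64(3.4474055229326024)]
0 [530.7 -86.6  16. ]
1 [ 534.6 -161.4   16. ]
2 [ 539.5 -236.6   16. ]
3 [450.4 -92.6  16. ]
4 [ 455.2 -166.9   16. ]
5 [ 459.9 -241.5   16. ]
captop [451.2 -90.8  46. ]
tray [540.4 223.5  10. ]
tray [545.3  83.2  10. ]
tray [409.1  76.9  10. ]
tray [402.3 217.3  10. ]
bin [ 579.2 -337.3   45. ]
bin [ 585.6 -455.1   45. ]
bin [ 479.2 -460.2   45. ]
bin [ 466.4 -341.4   45. ]
nut [389.2  30.2  12. ]
spray [ 729.  -253.7  160. ]
mug [ 685.5 -380.3   90. ]
hopbackL [712.6 225.6 155. ]
hopbackR [718.7 103.9 155. ]
gL [616.  233.9  90. ]
spanner [372.  -99.7   5. ]
spanner [ 343.9 -233.3    5. ]
```

play_rows:
  commands:
    - [0,0,20,0,0,6.6]
    - [0,0,20,0,0,6.6]
    - [0,0,20,0,0,6.6]
    - [18,-36,0,0,0,0]
    - [18,-36,0,0,0,0]

```text
time: 0.62
tool_pos: [0.2783, -0.4984, 0.1817]
tool_rot: [-0.003, 1.0, 0.029, -0.001]
contact_force: [0.9, 0.1, 1.4]
gripper_width: 0.998
grasp_force: 0.0
```

play_rows:
  commands:
    - [18,-36,0,0,0,0]
    - [18,-36,0,0,0,0]
    - [18,-36,0,0,0,0]
    - [18,-36,0,0,0,0]
    - [18,-36,0,0,0,0]

```text
time: 1.03
tool_pos: [0.3582, -0.3125, 0.1851]
tool_rot: [-0.0, 1.0, 0.031, 0.0]
contact_force: [1.3, 0.5, -0.1]
gripper_width: 1.003
grasp_force: 0.0
```

play_rows:
  commands:
    - [18,-36,0,0,0,0]
    - [18,-36,0,0,0,0]
    - [18,-36,0,0,0,0]
    - [18,-36,0,0,0,0]
    - [18,-36,0,0,0,0]

```text
time: 1.45
tool_pos: [0.4368, -0.1272, 0.1854]
tool_rot: [0.0, 1.0, 0.031, 0.0]
contact_force: [0.3, -0.6, 0.8]
gripper_width: 1.001
grasp_force: 0.0
```

play_rows:
  commands:
    - [17,-36,5,0,0,0]
    - [0,0,5,0,0,0]
    - [0,0,0,0,0,0]
    - [0,0,0,0,0,0]

```text
time: 1.78
tool_pos: [0.4509, -0.092, 0.1748]
tool_rot: [0.0, 1.0, 0.032, -0.001]
contact_force: [-0.4, -0.5, 1.1]
gripper_width: 1.002
grasp_force: 0.0
```

```bash
cat >> h.py <<'E'
def go(x,y,z=None,yaw=None):
    "print tool-frame shift (mm) and turn about tool z (deg) to world target; turn first, then shift"
    s=manip.state(); Rt=q2R(s['tool_rot']); p=np.array(s['tool_pos']); y0=np.degrees(np.arctan2(Rt[1,0],Rt[0,0]))
    if yaw is None: yaw=y0
    a=np.radians(yaw); dx,dy=(x-p[0]*1e3),(y-p[1]*1e3)
    print('pos',np.round(p*1e3,1),'yaw',round(y0,1),'tilt',np.round(Rt[:2,2],3),'| turn',round(y0-yaw,1),'shift x %.1f y %.1f z %.1f'%(dx*np.cos(a)+dy*np.sin(a),dx*np.sin(a)-dy*np.cos(a),0 if z is None else p[2]*1e3-z),
     'F',np.round(s['contact_force'],1),'w',round(float(s['gripper_width']),3),'g',round(float(s['grasp_force']),1),'t',round(float(s['time']),1))
E
python3 - <<'E'
from h import *
print(manip.nose_length)
w=grab('wrist');save(w,'w1.png')
go(451,-91,50,3.6)
print([np.round(proj(w,[.451,-.0915,.046])),])
E
```

```text
0.014
pos [451.1 -92.7 175.2] yaw 3.5 tilt [-0. -0.] | turn -0.1 shift x 0.1 y -1.7 z 125.2 F [ 0.2 -0.8 -0.8] w 0.997 g 0.0 t 1.8
[array([274., 205.])]
```

View pics/w1.png

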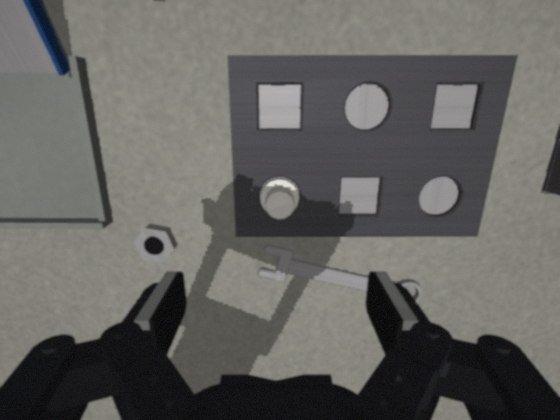

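```bash
python3 - <<'E'
from h import *
im=cv2.imread('pics/w1.png');w=grab('wrist');
print(w['cx'],w['cy'],np.round(onz(w,280,206,.046)*1e3,1))
g=cv2.cvtColor(im,cv2.COLOR_BGR2GRAY)
m=(g>115).astype(np.uint8);m[:55]=0;m[237:]=0;m[:,:232]=0;m[:,510:]=0
n,l,s,c=cv2.connectedComponentsWithStats(m)
for i in range(1,n):
    if s[i,4]>300: print(c[i].round(1),s[i],np.round(onz(w,*c[i],.014)*1e3,1))
for q in((229,56),(517,55),(480,236),(236,236)): print(np.round(onz(w,*q,.02)*1e3,1))
E
```

```text
275.64871946048174 209.49640390039522 [450.2 -97.3  46. ]
[279.2 105.9] [ 259   85   42   43 1775] [531.2 -91.6  14. ]
[365.8 106.2] [ 345   84   43   45 1509] [ 535.6 -166.9   14. ]
[453.3 106. ] [ 431   85   46   43 1657] [ 540.6 -242.8   14. ]
[498.8 188.3] [ 478   95   32  142 2315] [ 470.3 -303.8   14. ]
[438.  195.2] [ 419  177   39   37 1092] [ 459.9 -247.9   14. ]
[279.3 197.8] [ 261  178   37   41 1044] [448.  -97.2  14. ]
[359.8 193.5] [ 340  178   39   35 1158] [ 457.  -173.3   14. ]
[567.2 -48.2  20. ]
[ 582.6 -281.9   20. ]
[ 423.2 -294.9   20. ]
[408.4 -57.5  20. ]
```

play_rows:
  commands:
    - [0,3.5,40,0,0,0]
    - [0,0,40,0,0,0]
    - [0,0,30,0,0,0]
    - [0,0,24,0,0,0]
    - [0,0,0,0,0,0]
  hand: 50

```text
time: 2.3
tool_pos: [0.447, -0.0956, 0.0361]
tool_rot: [-0.002, 1.0, 0.03, -0.005]
contact_force: [-0.7, 0.7, -0.6]
gripper_width: 0.589
grasp_force: 0.0
```

play_rows:
  commands:
    - [0,0,0,0,0,0]
    - [0,0,0,0,0,0]
    - [0,0,0,0,0,0]
    - [0,0,0,0,0,0]
    - [0,0,0,0,0,0]
  hand: 10

```text
time: 2.72
tool_pos: [0.453, -0.0964, 0.0435]
tool_rot: [0.001, 1.0, 0.031, 0.002]
contact_force: [-1.6, -0.1, 6.5]
gripper_width: 0.281
grasp_force: 59.5
```

play_rows:
  commands:
    - [0,0,0,0,0,0]
    - [0,0,0,0,0,0]
    - [0,0,0,0,0,0]
    - [0,0,0,0,0,0]
    - [0,0,0,0,0,0]

```text
time: 3.13
tool_pos: [0.453, -0.0964, 0.0435]
tool_rot: [0.001, 1.0, 0.031, 0.001]
contact_force: [-2.1, -0.0, 7.0]
gripper_width: 0.278
grasp_force: 59.6
```

play_rows:
  commands:
    - [0,0,-15,0,0,0]
    - [0,0,-25,0,0,0]
    - [0,0,-35,0,0,0]
    - [0,0,-35,0,0,0]
    - [0,0,0,0,0,0]

```text
time: 3.55
tool_pos: [0.4563, -0.0974, 0.1603]
tool_rot: [0.003, 0.999, 0.031, 0.007]
contact_force: [1.2, -0.4, 0.7]
gripper_width: 0.275
grasp_force: 58.9
```

play_rows:
  commands:
    - [7,38,0,0,0,0]
    - [7,38,0,0,0,0]
    - [7,38,0,0,0,0]
    - [7,38,0,0,0,0]
    - [7,38,0,0,0,0]

```text
time: 3.97
tool_pos: [0.4989, -0.2852, 0.1519]
tool_rot: [0.001, 1.0, 0.031, 0.001]
contact_force: [-0.2, 0.7, -0.2]
gripper_width: 0.279
grasp_force: 59.1
```

play_rows:
  commands:
    - [7,38,0,0,0,0]
    - [7,38,0,0,0,0]
    - [7,38,0,0,0,0]
    - [0,0,0,0,0,0]
    - [0,0,0,0,0,0]

```text
time: 4.38
tool_pos: [0.5264, -0.3974, 0.151]
tool_rot: [0.0, 1.0, 0.03, 0.0]
contact_force: [-0.3, 0.3, -0.1]
gripper_width: 0.276
grasp_force: 59.2
```

```bash
python3 - <<'E'
from h import *
w=grab('wrist');save(w,'w2.png');go(528,-403,45,3.6)
t=grab('top');im=t['image'][180:300,160:480];cv2.imwrite('pics/t2.png',cv2.resize(im,None,fx=2,fy=2)[:,:,::-1])
a=np.zeros((600,640,3),np.uint8);a[:240,:640]=cv2.resize(im,None,fx=2,fy=2)[:,:,::-1];a[240:,:480]=cv2.resize(w['image'],(480,360))[:,:,::-1];cv2.imwrite('pics/m2.png',a)
E
```

```text
pos [ 526.3 -395.9  151. ] yaw 3.5 tilt [-0.  0.] | turn -0.1 shift x 1.3 y 7.2 z 106.0 F [ 0.4 -0.1 -0.8] w 0.276 g 59.2 t 4.4
```

View pics/m2.png

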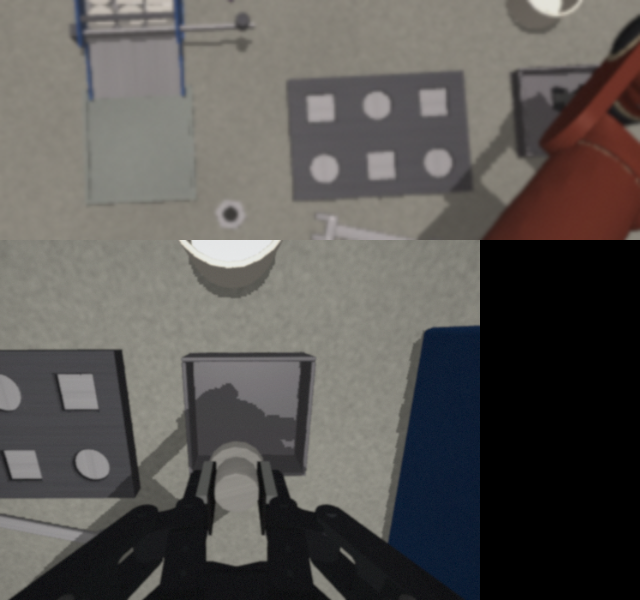

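```bash
python3 - <<'E'
from h import *
w=grab('wrist')
c=np.mean([onz(w,*q,.045) for q in((216,134),(367,134),(356,272),(222,268))],0)*1e3;print(c)
go(c[0],c[1],40,3.6)
E
```

```text
[ 532.74981805 -406.70047515   45.        ]
pos [ 526.3 -394.5  151.3] yaw 3.6 tilt [-0.  0.] | turn 0.0 shift x 5.7 y 12.6 z 111.3 F [-0.   0.  -0.9] w 0.282 g 59.2 t 4.5
```

play_rows:
  commands:
    - [5,9,36,0,0,0]
    - [0,0,36,0,0,0]
    - [0,0,36,0,0,0]
    - [0,0,0,0,0,0]
    - [0,0,0,0,0,0]

```text
time: 4.95
tool_pos: [0.5304, -0.4015, 0.0412]
tool_rot: [-0.002, 0.999, 0.032, -0.002]
contact_force: [0.6, -0.4, -0.2]
gripper_width: 0.275
grasp_force: 59.2
```

play_rows:
  commands:
    - [0,0,0,0,0,0]
    - [0,0,0,0,0,0]
    - [0,0,0,0,0,0]
  hand: 45

```text
time: 5.2
tool_pos: [0.5337, -0.4056, 0.0473]
tool_rot: [0.002, 1.0, 0.031, 0.002]
contact_force: [-0.1, -0.0, 0.1]
gripper_width: 0.525
grasp_force: 0.0
```

play_rows:
  commands:
    - [0,0,-40,0,0,0]
    - [0,0,-40,0,0,0]
    - [0,0,-40,0,0,0]
    - [0,0,-40,0,0,0]
    - [0,0,-40,0,0,0]

```text
time: 5.62
tool_pos: [0.5321, -0.4044, 0.248]
tool_rot: [0.001, 1.0, 0.031, 0.001]
contact_force: [0.3, -0.9, -0.3]
gripper_width: 0.53
grasp_force: 0.0
```

play_rows:
  commands:
    - [8,-38,0,0,0,0]
    - [8,-38,0,0,0,0]
    - [8,-38,0,0,0,0]
    - [8,-38,0,0,0,0]
    - [8,-38,0,0,0,0]

```text
time: 6.03
tool_pos: [0.5604, -0.2107, 0.2461]
tool_rot: [0.001, 1.0, 0.031, 0.002]
contact_force: [0.3, 0.1, 0.5]
gripper_width: 0.527
grasp_force: 0.0
```

play_rows:
  commands:
    - [8,-38,0,0,0,0]
    - [8,-38,0,0,0,0]
    - [8,-38,0,0,0,0]
    - [8,-38,0,0,0,0]
    - [8,-38,0,0,0,0]

```text
time: 6.45
tool_pos: [0.5886, -0.0182, 0.246]
tool_rot: [0.0, 1.0, 0.031, 0.002]
contact_force: [1.3, -0.4, -0.6]
gripper_width: 0.528
grasp_force: 0.0
```

play_rows:
  commands:
    - [8,-36,0,0,0,0]
    - [0,0,0,0,0,0]
    - [0,0,0,0,0,0]
    - [0,0,0,0,0,0]

```text
time: 6.78
tool_pos: [0.5942, 0.0162, 0.245]
tool_rot: [0.0, 1.0, 0.031, 0.001]
contact_force: [0.4, -0.2, 0.1]
gripper_width: 0.523
grasp_force: 0.0
```

```bash
python3 - <<'E'
from h import *
w=grab('wrist');save(w,'w3.png');go(626,14,120,3.6)
t=grab('top');im=t['image'][120:300,180:480]
a=np.zeros((600,600,3),np.uint8);a[:234,:390]=cv2.resize(im,(390,234))[:,:,::-1];a[240:,:480]=cv2.resize(w['image'],(480,360))[:,:,::-1];cv2.imwrite('pics/m3.png',a)
E
```

```text
pos [594.1  15.6 244.6] yaw 3.5 tilt [ 0.002 -0.001] | turn -0.1 shift x 31.8 y 3.6 z 124.6 F [0.1 0.3 0.6] w 0.528 g 0.0 t 6.8
```

View pics/m3.png

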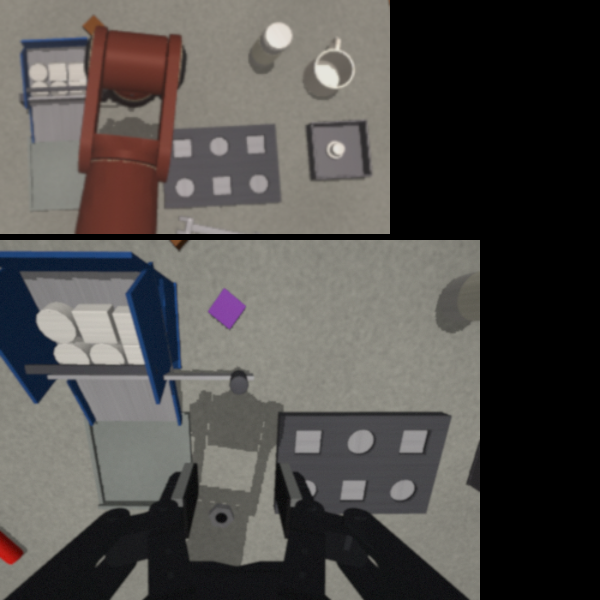

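```bash
python3 - <<'E'
from h import *
w=grab('wrist');im=w['image'][:,:,::-1]
g=cv2.cvtColor(np.ascontiguousarray(im),cv2.COLOR_BGR2GRAY)[145:180,262:296]
m=(g<60).astype(np.uint8);n,l,s,c=cv2.connectedComponentsWithStats(m);print(s[1:],c[1:])
for v in(152,155,158):
    k=onz(w,279,v,.128)*1e3;print(k)
def V(u,v):return (u/.857,(v-240)/.857)
for z,A,B in((.014,(93,421),(187,421)),(.02,(104,503),(190,499)),(.155,(5,258),(135,258))):
    d=onz(w,*V(*B),z)-onz(w,*V(*A),z);print(z,np.degrees(np.arctan2(d[0],-d[1])),onz(w,*V(*A),z),onz(w,*V(*B),z))
go(k[0],k[1],110,2.5)
E
```

```text
[[  7   7  17  10 111]] [[14.96396396 11.        ]]
[641.14658461  14.8501633  128.        ]
[638.84840488  14.69984649 128.        ]
[636.53633833  14.54862102 128.        ]
0.014 3.522274406175952 [0.54154006 0.21155944 0.014     ] [0.54960571 0.08052325 0.014     ]
0.02 6.613636489816047 [0.41110062 0.20566182 0.02      ] [0.42631473 0.07444365 0.02      ]
0.155 3.536868106941326 [0.71360963 0.18556594 0.155     ] [0.7192721  0.09395281 0.155     ]
pos [593.9  15.1 243.9] yaw 3.5 tilt [ 0.001 -0.   ] | turn 1.0 shift x 42.5 y 2.4 z 133.9 F [-0.  -0.4 -0.3] w 0.529 g 0.0 t 6.9
```

play_rows:
  commands:
    - [33,2.5,0,0,0,0]
    - [0,0,40,0,0,0]
    - [0,0,40,0,0,0]
    - [0,0,30,0,0,0]
    - [0,0,24,0,0,0]

```text
time: 7.35
tool_pos: [0.6254, 0.0146, 0.1059]
tool_rot: [-0.0, 1.0, 0.03, -0.002]
contact_force: [-0.2, -0.1, 0.1]
gripper_width: 0.528
grasp_force: 0.0
```

play_rows:
  commands:
    - [0,0,0,0,0,0]
    - [0,0,0,0,0,0]
    - [0,0,0,0,0,0]
  hand: 26

```text
time: 7.6
tool_pos: [0.6282, 0.0151, 0.1114]
tool_rot: [0.0, 1.0, 0.031, 0.001]
contact_force: [0.4, -0.3, -0.1]
gripper_width: 0.305
grasp_force: 0.0
```

```bash
python3 - <<'E'
from h import *
w=grab('wrist');t=grab('scene');im=t['image'][160:260,260:400];go(627,15,110,3.5)
a=np.zeros((600,560,3),np.uint8);a[:200,:280]=cv2.resize(im,(280,200))[:,:,::-1];a[210:570,:480]=cv2.resize(w['image'],(480,360))[:,:,::-1];cv2.imwrite('pics/m4.png',a)
E
```

```text
pos [628.9  15.4 112.6] yaw 3.5 tilt [ 0.005 -0.   ] | turn 0.0 shift x -1.9 y 0.3 z 2.6 F [ 0.7 -0.   0.4] w 0.305 g 0.0 t 7.7
```

View pics/m4.png

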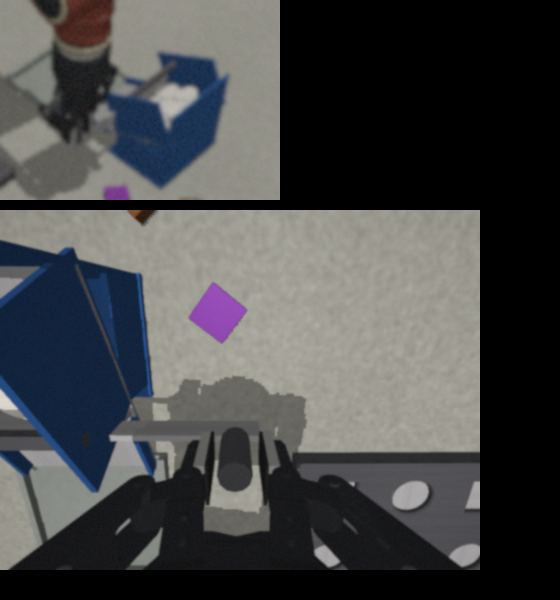

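play_rows:
  commands:
    - [0,10,0,0,0,0]
    - [0,12,0,0,0,0]
    - [0,12,0,0,0,0]
    - [0,12,0,0,0,0]
    - [0,12,0,0,0,0]

```text
time: 8.12
tool_pos: [0.6311, -0.0433, 0.1101]
tool_rot: [-0.0, 1.0, 0.031, 0.001]
contact_force: [1.0, 3.6, 2.4]
gripper_width: 0.307
grasp_force: 1.9
```

play_rows:
  commands:
    - [0,12,0,0,0,0]
    - [0,12,0,0,0,0]
    - [0,12,0,0,0,0]
    - [0,12,0,0,0,0]
    - [0,12,0,0,0,0]

```text
time: 8.53
tool_pos: [0.634, -0.1031, 0.109]
tool_rot: [-0.0, 1.0, 0.031, -0.0]
contact_force: [-0.1, 3.5, 3.1]
gripper_width: 0.305
grasp_force: 1.6
```

play_rows:
  commands:
    - [0,4,0,0,0,0]
    - [0,3,0,0,0,0]
    - [0,0,0,0,0,0]

```text
time: 8.78
tool_pos: [0.6344, -0.1099, 0.1088]
tool_rot: [0.001, 1.0, 0.031, -0.0]
contact_force: [0.0, -0.1, 0.1]
gripper_width: 0.309
grasp_force: 0.0
```

play_rows:
  commands:
    - [0,2,0,0,0,0]
    - [0,2,0,0,0,0]
    - [0,0,0,0,0,0]

```text
time: 9.03
tool_pos: [0.6345, -0.1126, 0.1087]
tool_rot: [-0.0, 1.0, 0.031, -0.001]
contact_force: [0.2, 0.9, -1.0]
gripper_width: 0.306
grasp_force: 0.4
```

```bash
python3 - <<'E'
from h import *
w=grab('wrist');t=grab('top');im=t['image'][130:300,180:300];go(627,15,110,3.5)
a=np.zeros((600,560,3),np.uint8);a[:240,:170]=cv2.resize(im,(170,240))[:,:,::-1];a[240:,:480]=cv2.resize(w['image'],(480,360))[:,:,::-1]
im=grab('scene')['image'][160:260,240:400];a[:230,190:558]=cv2.resize(im,(368,230))[:,:,::-1];cv2.imwrite('pics/m5.png',a)
E
```

```text
pos [ 634.6 -112.6  108.9] yaw 3.6 tilt [-0.001 -0.   ] | turn 0.1 shift x 0.2 y -127.8 z -1.1 F [ 0.3  0.3 -0.4] w 0.303 g 0.4 t 9.1
```

View pics/m5.png

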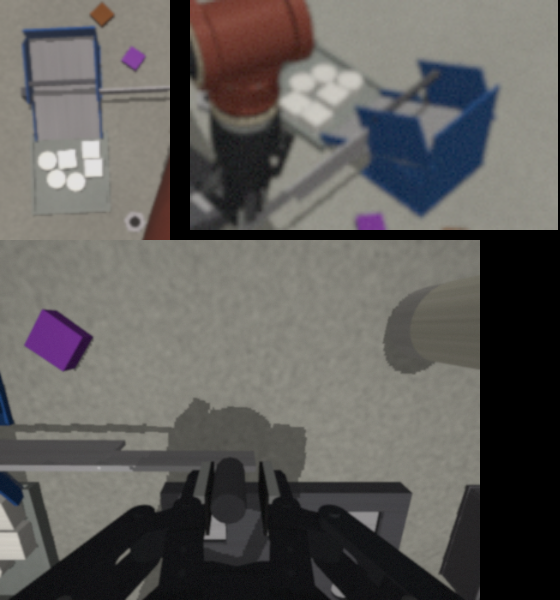

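play_rows:
  commands:
    - [0,2,0,0,0,0]
    - [0,2,0,0,0,0]
    - [0,0,0,0,0,0]

```text
time: 9.43
tool_pos: [0.6347, -0.1131, 0.1088]
tool_rot: [-0.004, 1.0, 0.031, -0.001]
contact_force: [-1.9, 12.8, 2.2]
gripper_width: 0.308
grasp_force: 6.2
```

play_rows:
  commands:
    - [0,1.5,0,0,0,0]
    - [0,0,0,0,0,0]

```text
time: 9.6
tool_pos: [0.6348, -0.1132, 0.1088]
tool_rot: [-0.005, 0.999, 0.032, -0.001]
contact_force: [-1.9, 16.8, 2.4]
gripper_width: 0.308
grasp_force: 8.2
```

play_rows:
  commands:
    - [0,-10,0,0,0,0]
    - [0,-12,0,0,0,0]
    - [0,-12,0,0,0,0]
    - [0,-12,0,0,0,0]
    - [0,-12,0,0,0,0]

```text
time: 10.02
tool_pos: [0.6319, -0.0598, 0.1095]
tool_rot: [0.001, 1.0, 0.031, 0.001]
contact_force: [2.7, -3.1, -1.7]
gripper_width: 0.305
grasp_force: 1.6
```

play_rows:
  commands:
    - [0,-12,0,0,0,0]
    - [0,-12,0,0,0,0]
    - [0,-12,0,0,0,0]
    - [0,-12,0,0,0,0]
    - [0,-12,0,0,0,0]

```text
time: 10.43
tool_pos: [0.6281, 0.0007, 0.1095]
tool_rot: [0.0, 1.0, 0.031, 0.0]
contact_force: [2.6, -3.1, -0.1]
gripper_width: 0.305
grasp_force: 1.6
```

play_rows:
  commands:
    - [0,-10,0,0,0,0]
    - [0,-4,0,0,0,0]
    - [0,-3,0,0,0,0]
    - [0,0,0,0,0,0]

```text
time: 10.77
tool_pos: [0.6265, 0.0175, 0.1093]
tool_rot: [-0.001, 1.0, 0.031, -0.001]
contact_force: [-0.5, -0.1, -0.3]
gripper_width: 0.307
grasp_force: 0.0
```

play_rows:
  commands:
    - [0,-2,0,0,0,0]
    - [0,-2,0,0,0,0]
    - [0,0,0,0,0,0]

```text
time: 11.02
tool_pos: [0.6263, 0.02, 0.1091]
tool_rot: [0.0, 1.0, 0.031, -0.001]
contact_force: [-1.2, -2.4, 1.0]
gripper_width: 0.301
grasp_force: 1.4
```

play_rows:
  commands:
    - [0,-2,0,0,0,0]
    - [0,-2,0,0,0,0]
    - [0,0,0,0,0,0]

```text
time: 11.27
tool_pos: [0.6263, 0.0203, 0.1091]
tool_rot: [0.004, 1.0, 0.031, -0.0]
contact_force: [-0.6, -15.5, -0.5]
gripper_width: 0.306
grasp_force: 7.5
```

play_rows:
  commands:
    - [0,-1.5,0,0,0,0]
    - [0,0,0,0,0,0]

```text
time: 11.43
tool_pos: [0.6263, 0.0204, 0.1091]
tool_rot: [0.005, 1.0, 0.031, -0.0]
contact_force: [0.5, -19.5, -0.9]
gripper_width: 0.301
grasp_force: 9.6
```

play_rows:
  commands:
    - [0,9,0,0,0,0]
    - [0,0,-35,0,0,0]
    - [0,0,-35,0,0,0]
    - [0,0,-35,0,0,0]
    - [0,0,-35,0,0,0]
  hand: 85

```text
time: 11.85
tool_pos: [0.6264, 0.0174, 0.2504]
tool_rot: [-0.001, 1.0, 0.031, -0.001]
contact_force: [0.6, 0.3, 0.9]
gripper_width: 0.986
grasp_force: 0.0
```

play_rows:
  commands:
    - [-26,-27,0,0,0,0]
    - [-26,-27,0,0,0,0]
    - [-26,-27,0,0,0,0]
    - [-26,-27,0,0,0,0]
    - [-26,-27,0,0,0,0]

```text
time: 12.27
tool_pos: [0.4871, 0.1449, 0.2491]
tool_rot: [-0.001, 1.0, 0.031, -0.0]
contact_force: [0.1, 1.4, 0.2]
gripper_width: 0.991
grasp_force: 0.0
```

play_rows:
  commands:
    - [0,0,0,0,0,0]
    - [0,0,0,0,0,0]
    - [0,0,0,0,0,0]

```text
time: 12.52
tool_pos: [0.4889, 0.1438, 0.2494]
tool_rot: [-0.0, 1.0, 0.031, 0.0]
contact_force: [0.6, -0.1, 0.5]
gripper_width: 0.994
grasp_force: 0.0
```

```bash
python3 - <<'E'
from h import *
w=grab('wrist');save(w,'w6.png');go(475,145,200,3.5)
E
```

```text
pos [489.2 143.3 249.4] yaw 3.5 tilt [0. 0.] | turn 0.0 shift x -14.1 y -2.5 z 49.4 F [ 0.2  0.2 -0.6] w 0.995 g 0.0 t 12.6
```

View pics/w6.png

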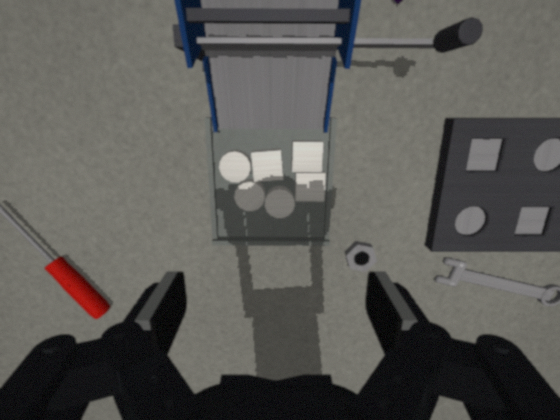

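play_rows:
  commands:
    - [-22,0,17,0,0,0]
    - [-22,0,17,0,0,0]
    - [-22,0,17,0,0,0]
    - [0,0,0,0,0,0]
    - [0,0,0,0,0,0]

```text
time: 12.98
tool_pos: [0.4223, 0.1388, 0.1969]
tool_rot: [0.0, 1.0, 0.03, -0.001]
contact_force: [0.7, -0.6, 0.4]
gripper_width: 0.996
grasp_force: 0.0
```

```bash
cat >> h.py <<'E'
def gray(w): return cv2.cvtColor(w['image'],cv2.COLOR_RGB2GRAY)
def parts(w,roi,th,er=3,z=.024,amin=150):
    g=gray(w);m=np.zeros_like(g);a,b,c,d=roi;m[b:d,a:c]=(g[b:d,a:c]>th)*255
    e=cv2.erode(m,cv2.getStructuringElement(cv2.MORPH_ELLIPSE,(2*er+1,2*er+1)))
    out=[]
    for c in cv2.findContours(e,cv2.RETR_EXTERNAL,cv2.CHAIN_APPROX_NONE)[0]:
        A=cv2.contourArea(c)
        if A<amin: continue
        # metric contour on plane z
        P=np.array([onz(w,*q[0],z)[:2]*1e3 for q in c],np.float32)
        (cx,cy),(ww,hh),an=cv2.minAreaRect(P);_,r=cv2.minEnclosingCircle(P)
        fill=cv2.contourArea(P)/(ww*hh)
        out.append((c[:,0].mean(0).round(),round(cx,1),round(cy,1),round(ww,1),round(hh,1),round(an,1),round(fill,2)))
    return out,m
E
python3 - <<'E'
from h import *
w=grab('wrist');save(w,'w7.png');go(475,145,200,3.5)
tl=[proj(w,[x,y,.012]) for x,y in((.540,.215),(.545,.078),(.408,.070),(.402,.208))];print(np.round(tl))
g=gray(w);x0,y0=np.min(tl,0).astype(int);x1,y1=np.max(tl,0).astype(int);r=(max(x0,0),max(y0,0),x1,y1);print(r)
print(np.percentile(g[r[1]:r[3],r[0]:r[2]],[5,25,50,75,90,99]))
for th in(140,160):
    for p in parts(w,r,th)[0]:print(th,p)
E
```

```text
pos [423.8 139.  198.7] yaw 3.5 tilt [0.001 0.   ] | turn -0.0 shift x 51.5 y -2.8 z -1.3 F [-0.  -0.6  0.3] w 0.994 g 0.0 t 13.0
[[198.  56.]
 [351.  60.]
 [340. 205.]
 [207. 203.]]
(np.int64(198), np.int64(55), np.int64(350), np.int64(204))
[ 61. 103. 109. 190. 196. 199.]
140 (array([279., 152.]), 459.9, 137.2, 29.2, 28.5, 3.5, 0.79)
140 (array([242., 143.]), 466.4, 172.8, 29.6, 29.1, 21.3, 0.77)
140 (array([317., 131.]), 481.9, 103.1, 27.1, 28.1, 3.5, 0.96)
140 (array([223., 104.]), 500.3, 190.6, 29.1, 29.1, 3.5, 0.79)
140 (array([263., 103.]), 503.6, 154.1, 28.5, 28.4, 8.4, 0.94)
140 (array([314.,  90.]), 516.8, 109.7, 27.6, 28.4, 3.6, 0.97)
160 (array([279., 152.]), 459.9, 137.2, 27.4, 28.5, 3.5, 0.78)
160 (array([242., 143.]), 466.6, 172.9, 27.8, 27.4, 3.5, 0.81)
160 (array([317., 130.]), 482.2, 102.9, 27.3, 26.8, 5.1, 0.94)
160 (array([223., 104.]), 500.2, 191.0, 29.2, 28.0, 1.4, 0.77)
160 (array([263., 102.]), 503.6, 154.2, 27.9, 27.6, 8.3, 0.94)
160 (array([314.,  90.]), 516.8, 109.6, 27.6, 27.4, 3.6, 0.97)
```

View pics/w7.png

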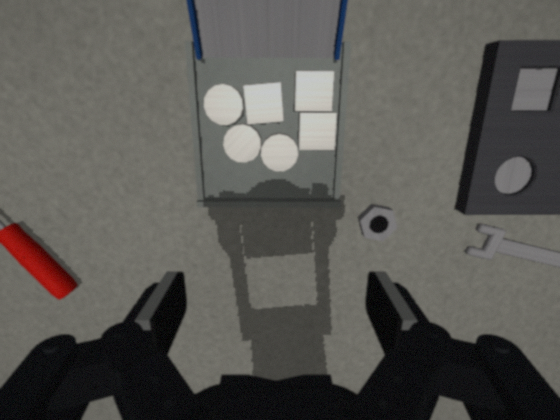

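play_rows:
  commands:
    - [2,0,40,0,0,0]
    - [0,0,40,0,0,0]
    - [0,0,40,0,0,0]
    - [0,0,34,0,0,0]
    - [0,0,0,0,0,0]
  hand: 42

```text
time: 13.45
tool_pos: [0.4215, 0.1386, 0.0386]
tool_rot: [0.001, 1.0, 0.031, -0.006]
contact_force: [-1.1, 0.2, -0.6]
gripper_width: 0.49
grasp_force: 0.0
```

play_rows:
  commands:
    - [0,0,5,0,0,0]
    - [0,0,5,0,0,0]
    - [0,0,5,0,0,0]
    - [0,0,3,0,0,0]
    - [0,0,0,0,0,0]

```text
time: 13.87
tool_pos: [0.4258, 0.1398, 0.0273]
tool_rot: [-0.0, 1.0, 0.031, 0.001]
contact_force: [0.3, -0.3, -0.7]
gripper_width: 0.489
grasp_force: 0.0
```

play_rows:
  commands:
    - [0,0,2,0,0,0]
    - [0,0,0,0,0,0]
    - [0,0,0,0,0,0]

```text
time: 14.12
tool_pos: [0.4251, 0.1397, 0.0247]
tool_rot: [-0.0, 1.0, 0.031, 0.0]
contact_force: [0.0, 0.2, -1.1]
gripper_width: 0.493
grasp_force: 0.0
```

play_rows:
  commands:
    - [0,0,2,0,0,0]
    - [0,0,0,0,0,0]
    - [0,0,0,0,0,0]

```text
time: 14.37
tool_pos: [0.4247, 0.1397, 0.0222]
tool_rot: [-0.0, 1.0, 0.031, -0.0]
contact_force: [0.2, -0.2, 0.2]
gripper_width: 0.489
grasp_force: 0.0
```

play_rows:
  commands:
    - [0,0,2,0,0,0]
    - [0,0,0,0,0,0]
    - [0,0,0,0,0,0]

```text
time: 14.62
tool_pos: [0.4247, 0.1396, 0.0201]
tool_rot: [0.0, 1.0, 0.031, -0.0]
contact_force: [-0.5, 0.3, 0.2]
gripper_width: 0.491
grasp_force: 0.0
```

play_rows:
  commands:
    - [0,0,2,0,0,0]
    - [0,0,0,0,0,0]
    - [0,0,0,0,0,0]

```text
time: 14.87
tool_pos: [0.4249, 0.1396, 0.0183]
tool_rot: [0.0, 1.0, 0.031, -0.0]
contact_force: [0.6, -0.7, 0.3]
gripper_width: 0.492
grasp_force: 0.0
```

play_rows:
  commands:
    - [0,0,2,0,0,0]
    - [0,0,0,0,0,0]
    - [0,0,0,0,0,0]

```text
time: 15.12
tool_pos: [0.4258, 0.1398, 0.0182]
tool_rot: [-0.0, 1.0, 0.031, 0.0]
contact_force: [-4.5, -1.1, 12.6]
gripper_width: 0.491
grasp_force: 6.3
```

play_rows:
  commands:
    - [0,0,-30,0,0,0]
    - [0,0,-34,0,0,0]
    - [20,13,0,0,0,0]
    - [20,13,0,0,0,0]
    - [21,13,0,0,0,0]
  hand: 40

```text
time: 15.53
tool_pos: [0.4893, 0.1043, 0.0815]
tool_rot: [-0.0, 1.0, 0.032, 0.001]
contact_force: [-0.1, 0.5, 0.4]
gripper_width: 0.469
grasp_force: 0.0
```

play_rows:
  commands:
    - [0,0,0,0,0,0]
    - [0,0,0,0,0,0]
    - [0,0,20,0,0,0]
    - [0,0,0,0,0,0]
    - [0,0,0,0,0,0]

```text
time: 15.95
tool_pos: [0.4859, 0.1048, 0.0587]
tool_rot: [0.0, 1.0, 0.031, -0.002]
contact_force: [-0.0, -0.6, -0.5]
gripper_width: 0.469
grasp_force: 0.0
```

```bash
python3 - <<'E'
from h import *
w=grab('wrist');save(w,'w8.png');go(489,104.8,45,3.5);print(proj(w,[.482,.103,.024]))
E
```

```text
pos [486.9 104.9  59.7] yaw 3.6 tilt [-0.002 -0.   ] | turn 0.1 shift x 2.1 y 0.2 z 14.7 F [0.1 0.6 0.5] w 0.467 g 0.0 t 16.0
[277.28107188 261.43784877]
```

View pics/w8.png

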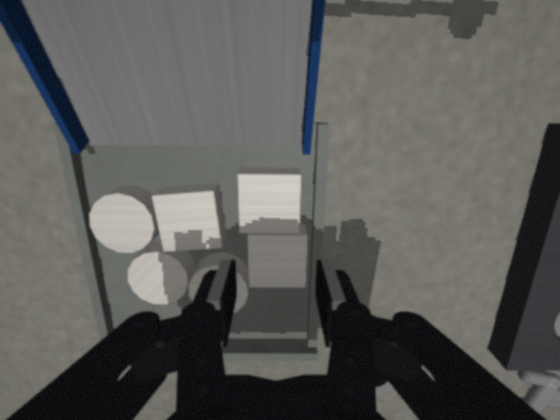

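play_rows:
  commands:
    - [0,0,-35,0,0,0]
    - [0,0,-35,0,0,0]
    - [0,0,0,0,0,0]
    - [0,0,0,0,0,0]
  hand: 80

```text
time: 16.33
tool_pos: [0.4902, 0.105, 0.1342]
tool_rot: [-0.0, 1.0, 0.031, 0.004]
contact_force: [-0.7, 0.7, 1.1]
gripper_width: 0.94
grasp_force: 0.0
```

```bash
python3 - <<'E'
from h import *
s=manip.state();print(np.round(s['joint_pos'],2));
w=grab('wrist');g=gray(w)
for z in(120,):
    for p in parts(w,(60,60,340,330),150)[0]:print(p)
go(499.5,106,100,-86.5);go(499.5,106,100,93.5)
E
```

```text
[ 0.06 -0.16  2.01  0.    1.29  1.57]
(array([181., 237.]), 464.8, 181.3, 27.9, 12.0, 12.2, 0.59)
(array([166., 194.]), 500.2, 190.7, 29.0, 29.6, 88.5, 0.79)
(array([213., 192.]), 503.7, 154.2, 28.1, 28.6, 8.3, 0.85)
(array([270., 178.]), 517.6, 109.7, 26.8, 29.1, 3.7, 0.87)
pos [488.8 104.8 131.9] yaw 3.6 tilt [0.003 0.   ] | turn 90.1 shift x -0.5 y -10.8 z 31.9 F [-0.3 -0.2 -0.6] w 0.933 g 0.0 t 16.4
pos [488.8 104.8 131.9] yaw 3.6 tilt [0.003 0.   ] | turn -89.9 shift x 0.5 y 10.8 z 31.9 F [-0.3 -0.2 -0.6] w 0.933 g 0.0 t 16.4
```

play_rows:
  commands:
    - [0,0,0,0,0,-7]
    - [0,0,0,0,0,-7]
    - [0,0,0,0,0,-7]
    - [0,0,0,0,0,-7]
    - [0,0,0,0,0,-7]

```text
time: 16.8
tool_pos: [0.4868, 0.1046, 0.1285]
tool_rot: [-0.0, 0.943, 0.333, -0.002]
contact_force: [0.1, -0.4, -0.5]
gripper_width: 0.936
grasp_force: 0.0
```

play_rows:
  commands:
    - [0,0,0,0,0,-7]
    - [0,0,0,0,0,-7]
    - [0,0,0,0,0,-7]
    - [0,0,0,0,0,-7]
    - [0,0,0,0,0,-7]

```text
time: 17.22
tool_pos: [0.4868, 0.1046, 0.1285]
tool_rot: [-0.001, 0.799, 0.601, -0.001]
contact_force: [-0.4, 0.0, 0.1]
gripper_width: 0.937
grasp_force: 0.0
```

play_rows:
  commands:
    - [0,0,0,0,0,-7]
    - [0,0,0,0,0,-7]
    - [1,11,15,0,0,-6]
    - [0,0,15,0,0,0]
    - [0,0,0,0,0,0]

```text
time: 17.63
tool_pos: [0.4959, 0.1049, 0.0958]
tool_rot: [-0.003, 0.685, 0.729, -0.003]
contact_force: [-0.5, -0.2, -1.0]
gripper_width: 0.935
grasp_force: 0.0
```

```bash
python3 - <<'E'
from h import *
w=grab('wrist');save(w,'w9.png');go(499.5,107,20,93.5);print(np.round(manip.state()['joint_pos'],2))
for p in((.482,.1044),(.517,.111),(.534,.107),(.465,.107)):print(np.round(proj(w,[*p,.024])))
for p in parts(w,(60,100,500,400),150,z=.024)[0]:print(p)
E
```

```text
pos [496.5 105.   97.1] yaw 93.6 tilt [-0.007 -0.   ] | turn 0.1 shift x 1.8 y 3.1 z 77.1 F [-0.1  0.2 -0.6] w 0.935 g 0.0 t 17.7
[ 0.06 -0.08  2.01  0.    1.23 -0.  ]
[255. 228.]
[307. 223.]
[331. 230.]
[230. 223.]
(array([300., 153.]), 505.4, 154.6, 25.8, 29.8, 8.3, 0.51)
(array([291., 110.]), 500.5, 181.1, 30.0, 11.6, 3.6, 0.75)
(array([234., 117.]), 465.9, 177.1, 30.8, 15.2, 3.6, 0.85)
```

View pics/w9.png

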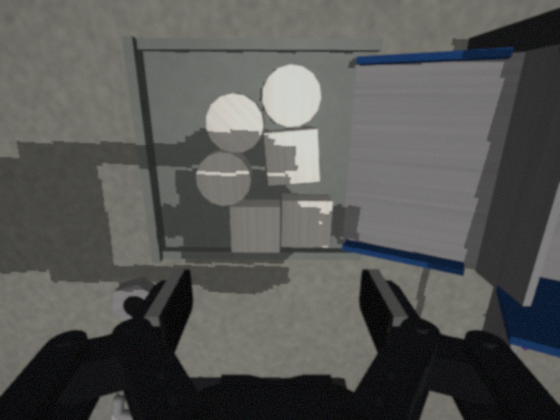

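play_rows:
  commands:
    - [0,0,20,0,0,0]
    - [0,0,20,0,0,0]
    - [0,0,0,0,0,0]
    - [0,0,0,0,0,0]
    - [0,0,0,0,0,0]

```text
time: 18.1
tool_pos: [0.4996, 0.1051, 0.0613]
tool_rot: [0.0, 0.685, 0.729, 0.0]
contact_force: [0.7, 0.1, 1.0]
gripper_width: 0.936
grasp_force: 0.0
```

play_rows:
  commands:
    - [0,0,0,0,0,0]
    - [0,0,0,0,0,0]
    - [0,0,0,0,0,0]
    - [0,0,0,0,0,0]
    - [0,0,0,0,0,0]

```text
time: 18.52
tool_pos: [0.4994, 0.1051, 0.0607]
tool_rot: [0.0, 0.685, 0.729, 0.0]
contact_force: [-0.8, 0.6, -0.1]
gripper_width: 0.934
grasp_force: 0.0
```

play_rows:
  commands:
    - [0,0,15,0,0,0]
    - [0,0,10,0,0,0]
    - [0,0,5,0,0,0]
    - [0,0,0,0,0,0]
    - [0,0,0,0,0,0]

```text
time: 18.93
tool_pos: [0.4987, 0.105, 0.0298]
tool_rot: [-0.0, 0.685, 0.729, -0.0]
contact_force: [0.1, -0.4, 0.9]
gripper_width: 0.936
grasp_force: 0.0
```

play_rows:
  commands:
    - [0,0,5,0,0,0]
    - [0,0,5,0,0,0]
    - [0,0,0,0,0,0]
    - [0,0,0,0,0,0]

```text
time: 19.27
tool_pos: [0.4989, 0.105, 0.0199]
tool_rot: [-0.0, 0.685, 0.729, -0.0]
contact_force: [0.7, 0.3, 0.1]
gripper_width: 0.933
grasp_force: 0.0
```

play_rows:
  commands:
    - [0,0,0,0,0,0]
    - [0,0,0,0,0,0]
    - [0,0,0,0,0,0]
    - [0,0,0,0,0,0]
    - [0,0,0,0,0,0]
  hand: 55

```text
time: 19.68
tool_pos: [0.5001, 0.1051, 0.0212]
tool_rot: [0.001, 0.685, 0.729, 0.001]
contact_force: [0.3, -0.5, 4.4]
gripper_width: 0.775
grasp_force: 68.0
```

play_rows:
  commands:
    - [0,0,-10,0,0,0]
    - [0,0,-20,0,0,0]
    - [-15,0,0,0,0,0]
    - [-26,0,0,0,0,0]
    - [-26,0,0,0,0,0]

```text
time: 20.1
tool_pos: [0.5028, 0.038, 0.0506]
tool_rot: [-0.0, 0.684, 0.729, -0.0]
contact_force: [1.0, -0.1, -1.6]
gripper_width: 0.775
grasp_force: 67.1
```

play_rows:
  commands:
    - [-26,0,0,0,0,0]
    - [0,0,0,0,0,0]
    - [0,0,15,0,0,0]
    - [0,0,10,0,0,0]
    - [0,0,5,0,0,0]

```text
time: 20.52
tool_pos: [0.5031, 0.0128, 0.0183]
tool_rot: [-0.002, 0.685, 0.729, -0.001]
contact_force: [0.0, 0.3, -1.6]
gripper_width: 0.772
grasp_force: 67.1
```

play_rows:
  commands:
    - [0,0,3,0,0,0]
    - [0,0,2,0,0,0]
    - [0,0,0,0,0,0]
    - [0,0,0,0,0,0]

```text
time: 20.85
tool_pos: [0.5053, 0.0126, 0.0156]
tool_rot: [0.0, 0.685, 0.729, 0.0]
contact_force: [1.1, -0.5, -1.1]
gripper_width: 0.774
grasp_force: 67.1
```

play_rows:
  commands:
    - [0,0,0,0,0,0]
    - [0,0,0,0,0,0]
    - [0,0,-10,0,0,0]
    - [0,0,-20,0,0,0]
    - [0,0,-30,0,0,0]
  hand: 80

```text
time: 21.27
tool_pos: [0.5028, 0.0125, 0.074]
tool_rot: [-0.002, 0.685, 0.729, -0.002]
contact_force: [-0.2, -0.4, -0.3]
gripper_width: 0.938
grasp_force: 0.0
```

play_rows:
  commands:
    - [0,0,-20,0,0,7]
    - [0,0,-20,0,0,7]
    - [0,0,-20,0,0,7]
    - [0,0,-20,0,0,7]
    - [0,0,-15,0,0,7]

```text
time: 21.68
tool_pos: [0.5057, 0.0122, 0.1735]
tool_rot: [0.001, 0.874, 0.486, 0.001]
contact_force: [-0.3, -0.1, 0.4]
gripper_width: 0.937
grasp_force: 0.0
```

play_rows:
  commands:
    - [0,0,0,0,0,7]
    - [0,0,0,0,0,7]
    - [0,0,0,0,0,7]
    - [0,0,0,0,0,7]
    - [0,0,0,0,0,7]

```text
time: 22.1
tool_pos: [0.5051, 0.0122, 0.1715]
tool_rot: [0.0, 0.98, 0.201, 0.001]
contact_force: [0.1, 0.5, -0.5]
gripper_width: 0.94
grasp_force: 0.0
```

play_rows:
  commands:
    - [0,0,0,0,0,7]
    - [0,0,0,0,0,7]
    - [-20,0,0,0,0,6]
    - [-25,0,0,0,0,0]
    - [-25,0,0,0,0,0]

```text
time: 22.52
tool_pos: [0.4348, 0.0057, 0.1711]
tool_rot: [0.0, 1.0, 0.031, 0.0]
contact_force: [-0.2, 0.2, 1.1]
gripper_width: 0.936
grasp_force: 0.0
```

play_rows:
  commands:
    - [0,0,0,0,0,0]
    - [0,0,0,0,0,0]
    - [0,0,0,0,0,0]
    - [0,0,0,0,0,0]

```text
time: 22.85
tool_pos: [0.4363, 0.0057, 0.1711]
tool_rot: [0.0, 1.0, 0.031, 0.001]
contact_force: [1.0, 0.0, 0.1]
gripper_width: 0.937
grasp_force: 0.0
```

```bash
python3 - <<'E'
from h import *
w=grab('wrist');save(w,'w10.png');go(450,137,180,3.6)
ps=[proj(w,[x,y,.018]) for x,y in((.58,.05),(.42,-.03))];print(np.round(ps))
print('bench squares z=.018')
for p in parts(w,(200,50,400,260),150,z=.018)[0]:print(p)
print('tray')
for p in parts(w,(0,50,200,260),150,z=.024)[0]:print(p)
E
```

```text
pos [436.3   5.8 170.9] yaw 3.6 tilt [ 0.001 -0.   ] | turn -0.0 shift x 22.0 y -130.1 z -9.1 F [-0.1  0.7 -0.2] w 0.937 g 0.0 t 22.9
[[230.  17.]
 [311. 216.]]
bench squares z=.018
(array([270., 117.]), 506.2, 14.2, 63.4, 32.3, 5.2, 0.86)
tray
(array([127., 164.]), 460.0, 137.2, 29.7, 29.1, 13.1, 0.77)
(array([ 85., 154.]), 466.4, 172.9, 29.4, 29.4, 3.6, 0.78)
(array([ 58., 112.]), 499.8, 190.6, 29.5, 29.3, 3.6, 0.78)
(array([102., 111.]), 503.4, 154.2, 28.9, 28.1, 8.2, 0.94)
```

play_rows:
  commands:
    - [-1,34,0,0,0,0]
    - [0,34,0,0,0,0]
    - [0,34,0,0,0,0]
    - [0,34,0,0,0,0]
    - [0,34,0,0,0,0]
  hand: 46

```text
time: 23.32
tool_pos: [0.4455, -0.1658, 0.1705]
tool_rot: [0.0, 1.0, 0.031, 0.0]
contact_force: [0.4, -0.2, 0.3]
gripper_width: 0.541
grasp_force: 0.0
```

play_rows:
  commands:
    - [0,0,0,0,0,0]
    - [0,0,0,0,0,0]
    - [0,0,0,0,0,0]
    - [0,0,0,0,0,0]

```text
time: 23.65
tool_pos: [0.4451, -0.1631, 0.17]
tool_rot: [-0.0, 0.999, 0.032, -0.0]
contact_force: [-0.1, -0.1, -0.4]
gripper_width: 0.537
grasp_force: 0.0
```

```bash
cat > nest.py <<'E'
from h import *
G=np.array([[40,75],[40,0],[40,-75],[-40,75],[-40,0],[-40,-75]],float) # order: sq,rd,sq / rd,sq,rd  (x,y nest)
def nest(w,th=120):
    g=gray(w);out=[]
    m=(g>th).astype(np.uint8);n,l,s,c=cv2.connectedComponentsWithStats(m)
    C=np.array([onz(w,*q,.017)[:2]*1e3 for q in c])
    G0=np.array([495,-168.])+G@np.array([[np.cos(.063),np.sin(.063)],[-np.sin(.063),np.cos(.063)]])
    A=[];B=[]
    for k in range(6):
        d=np.hypot(*(C-G0[k]).T); ok=[i for i in range(1,n) if d[i]<12 and 400<s[i,4]<2500]
        if ok: A.append(G[k]);B.append(C[ok[0]])
    A=np.array(A);B=np.array(B);a0,b0=A.mean(0),B.mean(0);U,_,V=np.linalg.svd((A-a0).T@(B-b0));R=(U@V)
    fit=b0+(G-a0)@R; res=B-(b0+(A-a0)@R)
    print(len(A),'yaw',np.degrees(np.arctan2(R[0,1],R[0,0])).round(2),'res',res.round(1).tolist());print(fit.round(1).tolist())
    return fit
E
python3 - <<'E'
from nest import *
w=grab('wrist');save(w,'w11.png');go(500,12,100,3.6);nest(w);nest(w,100)
import copy
f=copy.copy(w)
im=cv2.imread('pics/w10.png')[:,:,::-1];f['image']=np.ascontiguousarray(im);f['s']=dict(w['s']);f['s']['tool_pos']=np.array([.4363,.0057,.1710])
for p in parts(f,(200,50,400,260),165,er=5,z=.018)[0]:print(p)
E
```

```text
pos [ 445.  -162.9  170.1] yaw 3.7 tilt [-0.  0.] | turn 0.1 shift x 65.8 y -171.1 z 70.1 F [-0.4  0.2  0.5] w 0.538 g 0.0 t 23.7
6 yaw 3.78 res [[-1.3, -0.4], [-1.7, 0.1], [-1.5, 0.5], [-0.9, -0.0], [6.6, -0.6], [-1.3, 0.5]]
[[532.2, -90.7], [537.1, -165.6], [542.1, -240.4], [452.3, -96.0], [457.3, -170.8], [462.2, -245.7]]
6 yaw 3.79 res [[-0.8, -0.4], [-1.0, 0.2], [-1.1, 0.5], [-0.3, -0.0], [3.8, -0.8], [-0.6, 0.6]]
[[531.5, -90.8], [536.4, -165.6], [541.4, -240.5], [451.7, -96.1], [456.6, -170.9], [461.6, -245.8]]
(array([270., 116.]), 506.0, 14.3, 59.5, 28.9, 4.4, 0.81)
```

play_rows:
  commands:
    - [18,-35.3,0,0,0,0]
    - [18,-35.3,0,0,0,0]
    - [18,-35.3,0,0,0,0]
    - [18,-35.3,0,0,0,0]
    - [18,-35.3,0,0,0,0]

```text
time: 24.12
tool_pos: [0.524, 0.0208, 0.1706]
tool_rot: [0.0, 0.999, 0.032, 0.0]
contact_force: [1.3, -1.1, 0.2]
gripper_width: 0.539
grasp_force: 0.0
```

play_rows:
  commands:
    - [0,0,40,0,0,0]
    - [0,0,40,0,0,0]
    - [0,0,20,0,0,0]
    - [0,0,0,0,0,0]
    - [0,0,0,0,0,0]

```text
time: 24.53
tool_pos: [0.5226, 0.0189, 0.0693]
tool_rot: [-0.0, 0.999, 0.032, -0.001]
contact_force: [0.9, -0.0, 0.7]
gripper_width: 0.54
grasp_force: 0.0
```

```bash
python3 - <<'E'
from h import *
w=grab('wrist');save(w,'w12.png');go(523.5,18.9,21.5,3.7)
for th in (120,150):
  for p in parts(w,(150,100,400,420),th,er=2,z=.018)[0]:print(p)
E
```

```text
pos [524.3  18.4  71.4] yaw 3.6 tilt [ 0.001 -0.   ] | turn -0.1 shift x -0.8 y -0.5 z 49.9 F [-0.   0.1 -0.2] w 0.539 g 0.0 t 24.6
(array([160., 402.]), 385.3, 97.1, 12.2, 37.5, 86.5, 0.83)
(array([266., 344.]), 442.4, 19.6, 63.9, 44.8, 84.3, 0.85)
(array([280., 263.]), 506.2, 14.2, 65.1, 34.0, 5.6, 0.86)
(array([164., 249.]), 513.9, 88.0, 14.7, 89.2, 86.5, 0.64)
(array([280., 158.]), 568.8, 17.8, 74.5, 132.6, 3.7, 0.78)
```

View pics/w12.png

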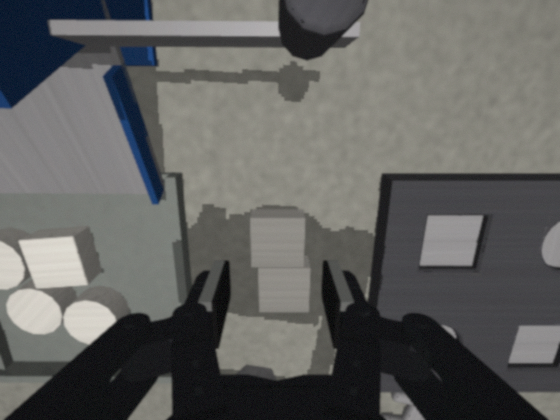

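```bash
python3 - <<'E'
from h import *
w=grab('wrist');g=gray(w).astype(int)
print('col profile F row238',g[238,236:320:2]);
print('row prof col278', g[196:325:2,278])
for q in((277.5,209),(277.5,266),(283,313),(250,240),(305,240)):print(np.round(onz(w,*q,.018)*1e3,1))
E
```

```text
col profile F row238 [ 91  89  91  91  91  91  94 123 137 138 140 140 138 140 140 142 140 138
 141 140 140 139 140 139 140 140 141 141 139 139 140 140 140 131  96  89
  89  90  88  90  91  92]
row prof col278 [138 141 141 141 111  90  90  95 107 110 106 112 133 141 139 139 143 141
 143 139 139 139 138 136 139 143 141 139 136 140 138 136 135 137 135 132
 124 139 140 138 140 139 142 140 140 140 139 136 141 142 138 134 138 137
 136 136 136 132 124  90  89  87 105 139 141]
[546.2  18.1  18. ]
[507.5  15.5  18. ]
[471.7   9.3  18. ]
[524.6  33.9  18. ]
[ 5.269e+02 -5.000e-01  1.800e+01]
```

play_rows:
  commands:
    - [-1.8,0,20,0,0,0]
    - [0,0,15,0,0,0]
    - [0,0,10,0,0,0]
    - [0,0,5,0,0,0]
    - [0,0,0,0,0,0]

```text
time: 25.05
tool_pos: [0.5221, 0.0176, 0.0205]
tool_rot: [-0.0, 1.0, 0.031, 0.0]
contact_force: [-0.5, -0.6, -0.4]
gripper_width: 0.538
grasp_force: 0.0
```

play_rows:
  commands:
    - [0,0,0,0,0,0]
    - [0,0,0,0,0,0]
    - [0,0,0,0,0,0]
    - [0,0,0,0,0,0]
    - [0,0,0,0,0,0]
  hand: 20

```text
time: 25.47
tool_pos: [0.5233, 0.0176, 0.0218]
tool_rot: [0.0, 1.0, 0.031, 0.001]
contact_force: [-1.2, -0.6, 4.8]
gripper_width: 0.377
grasp_force: 60.8
```

```bash
python3 - <<'E'
from h import *
go(522.5,18.4,21.5,3.7)
w=grab('wrist');g=gray(w).astype(int)
c=proj(w,[.5225,.0170,.018]);print(c)
r=int(c[1]);k=int(c[0]);print(k-40,g[r-8,k-40:k+42:2]);print(r-40,g[r-60:r+80:2,k])
E
```

```text
pos [523.3  17.6  21.8] yaw 3.6 tilt [ 0.003 -0.   ] | turn -0.1 shift x -0.7 y -0.9 z 0.3 F [-1.2 -0.6  4.8] w 0.377 g 60.8 t 25.5
[275.46888483 286.36665394]
235 [ 46  19  12  60 129 135 137 138 137 138 137 138 137 137 137 136 135 136
 136 138 138 137 137 134 138 137 138 138 139 139 139 137 138 138 136 137
 138 112  36  20  19]
246 [ 91  89  92  90  86  89  92 102 103 108 105 105 107 107 127 139 139 136
 136 137 139 140 139 139 136 137 138 135 135 134 138 139 137 135 133 135
 137 134 131 134 134 133 132 132 125 121 137 138 134 133 136 136 137 137
 135 136 137 134 133 134 137 137 137 132 135 136 133 131 132 130]
```

```bash
python3 - <<'E'
from h import *
w=grab('wrist')
for r in(254.5,315.5):print(np.round(onz(w,275.5,r,.018)*1e3,1),manip.state()['tool_pos'])
E
```

```text
[539.5  18.   18. ] [0.52328588 0.0175435  0.02181007]
[505.8  15.9  18. ] [0.52328588 0.0175435  0.02181007]
```

play_rows:
  commands:
    - [0,0,-20,0,0,0]
    - [0,0,-30,0,0,0]
    - [0,0,-30,0,0,0]
    - [-20,34,0,0,0,0]
    - [-20,34,0,0,0,0]

```text
time: 25.98
tool_pos: [0.4881, -0.0527, 0.1033]
tool_rot: [0.001, 0.999, 0.033, 0.003]
contact_force: [0.2, -0.7, -2.0]
gripper_width: 0.379
grasp_force: 60.2
```

play_rows:
  commands:
    - [-19,35,0,0,0,0]
    - [0,0,0,0,0,0]
    - [0,0,0,0,0,0]
    - [0,0,0,0,0,0]

```text
time: 26.32
tool_pos: [0.4693, -0.0887, 0.1001]
tool_rot: [-0.0, 1.0, 0.031, -0.0]
contact_force: [0.1, 0.5, -0.7]
gripper_width: 0.378
grasp_force: 60.2
```

```bash
cat >> nest.py <<'E'
def pocket(w,P,z=.017,h=45):
    "threshold centroid of one visible pocket near world mm P"
    c=proj(w,[P[0]/1e3,P[1]/1e3,z]).astype(int);g=gray(w);x0,y0=max(c[0]-h,0),max(c[1]-h,0);s=g[y0:c[1]+h,x0:c[0]+h]
    t,m=cv2.threshold(s,0,255,cv2.THRESH_OTSU);n,l,st,ce=cv2.connectedComponentsWithStats(m)
    i=1+np.argmin([np.hypot(*(q+[x0,y0]-c)) for q in ce[1:]])
    ct=max(cv2.findContours((l==i).astype(np.uint8),cv2.RETR_EXTERNAL,cv2.CHAIN_APPROX_NONE)[0],key=cv2.contourArea)
    Q=np.array([onz(w,*(q[0]+[x0,y0]),z)[:2]*1e3 for q in ct],np.float32);r=cv2.minAreaRect(Q)
    print('pocket',np.round(onz(w,*(ce[i]+[x0,y0]),z)*1e3,1)[:2],'px',(ce[i]+[x0,y0]).round(1),'rect',np.round(r[0],1),np.round(r[1],1),round(r[2],1),'th',t)
E
python3 - <<'E'
from nest import *
w=grab('wrist');save(w,'w13.png');go(531.5,-89.4,40,3.7)
pocket(w,(530.9,-91));pocket(w,(535.6,-165.6))
E
```

```text
pos [469.6 -88.2 100.1] yaw 3.6 tilt [-0.  0.] | turn -0.1 shift x 61.7 y 5.2 z 60.1 F [-0.5  0.1 -0.4] w 0.378 g 60.2 t 26.4
pocket [531.2 -90.6] px [283.5 136.9] rect [530.7 -90.5] [34.7 35.4] 3.6 th 129.0
pocket [ 535.7 -165. ] px [397.2 137.2] rect [ 535.1 -165. ] [35.9 36.1] 88.7 th 121.0
```

play_rows:
  commands:
    - [31,2.6,0,0,0,0]
    - [31,2.6,0,0,0,0]
    - [0,0,30,0,0,0]
    - [0,0,20,0,0,0]
    - [0,0,0,0,0,0]

```text
time: 26.78
tool_pos: [0.5289, -0.0875, 0.0453]
tool_rot: [-0.002, 0.999, 0.032, -0.004]
contact_force: [-1.4, 0.9, -1.3]
gripper_width: 0.377
grasp_force: 60.2
```

play_rows:
  commands:
    - [0,0,0,0,0,0]
    - [0,0,0,0,0,0]
    - [0,0,0,0,0,0]

```text
time: 27.03
tool_pos: [0.5329, -0.0899, 0.052]
tool_rot: [0.0, 1.0, 0.031, 0.001]
contact_force: [0.2, -0.7, -0.0]
gripper_width: 0.375
grasp_force: 60.2
```

```bash
python3 - <<'E'
from nest import *
go(531.6,-89.4,40,3.7)
E
```

```text
pos [532.9 -89.9  52. ] yaw 3.6 tilt [ 0.003 -0.001] | turn -0.1 shift x -1.2 y -0.6 z 12.0 F [ 0.2 -0.7 -0. ] w 0.375 g 60.2 t 27.0
```

play_rows:
  commands:
    - [-0.8,-0.5,4,0,0,0]
    - [0,0,4,0,0,0]
    - [0,0,2,0,0,0]
    - [0,0,0,0,0,0]
    - [0,0,0,0,0,0]

```text
time: 27.45
tool_pos: [0.5306, -0.0896, 0.0401]
tool_rot: [-0.0, 1.0, 0.031, -0.0]
contact_force: [0.0, 0.5, -0.6]
gripper_width: 0.374
grasp_force: 60.2
```

play_rows:
  commands:
    - [0,0,1.5,0,0,0]
    - [0,0,1.5,0,0,0]
    - [0,0,0,0,0,0]
    - [0,0,0,0,0,0]

```text
time: 27.78
tool_pos: [0.5308, -0.0896, 0.0371]
tool_rot: [-0.0, 1.0, 0.031, -0.0]
contact_force: [0.3, -0.1, -1.1]
gripper_width: 0.377
grasp_force: 60.2
```

play_rows:
  commands:
    - [0,0,1.5,0,0,0]
    - [0,0,0,0,0,0]
    - [0,0,0,0,0,0]

```text
time: 28.03
tool_pos: [0.5309, -0.0897, 0.0358]
tool_rot: [0.0, 1.0, 0.031, 0.0]
contact_force: [-0.3, -0.1, -0.1]
gripper_width: 0.373
grasp_force: 60.3
```

play_rows:
  commands:
    - [0,0,0,0,0,0]
    - [0,0,0,0,0,0]
    - [0,0,-20,0,0,0]
    - [0,0,-30,0,0,0]
    - [0,0,-20,0,0,0]
  hand: 46

```text
time: 28.45
tool_pos: [0.5312, -0.0897, 0.1075]
tool_rot: [0.0, 1.0, 0.031, 0.0]
contact_force: [0.6, -0.1, 0.3]
gripper_width: 0.542
grasp_force: 0.0
```

play_rows:
  commands:
    - [-12,-34.5,0,0,0,0]
    - [-12,-34.5,0,0,0,0]
    - [-11,-34.5,0,0,0,0]
    - [0,0,18,0,0,0]
    - [0,0,18,0,0,0]

```text
time: 28.87
tool_pos: [0.4901, 0.013, 0.0709]
tool_rot: [0.0, 0.999, 0.033, 0.002]
contact_force: [-0.2, 0.0, -0.2]
gripper_width: 0.54
grasp_force: 0.0
```

play_rows:
  commands:
    - [0,0,0,0,0,0]
    - [0,0,0,0,0,0]
    - [0,0,0,0,0,0]
    - [0,0,0,0,0,0]

```text
time: 29.2
tool_pos: [0.4905, 0.011, 0.0711]
tool_rot: [0.0, 1.0, 0.031, 0.001]
contact_force: [0.1, 0.4, 0.6]
gripper_width: 0.543
grasp_force: 0.0
```

```bash
cat >> nest.py <<'E'
def blank(w,P,z,h=50):
    pocket(w,P,z,h)
E
python3 - <<'E'
from nest import *
w=grab('wrist');save(w,'w14.png');go(489.3,11.3,22,3.7)
blank(w,(489,11),.018,40)
c=proj(w,[.489,.0107,.018]).astype(int);g=gray(w).astype(int)
print(c[0]-50,g[c[1]-8,c[0]-50:c[0]+50:3]);print(c[1]-60,g[c[1]-60:c[1]+60:2,c[0]])
E
```

```text
pos [490.6  11.   71.1] yaw 3.5 tilt [ 0.002 -0.   ] | turn -0.2 shift x -1.2 y -0.4 z 49.1 F [ 0.1 -0.   0.3] w 0.541 g 0.0 t 29.2
pocket [486.  11.] px [274.2 248.8] rect [485.4  11. ] [33.5 33.6] 3.6 th 115.0
224 [ 91  91  94  91  87  86  90  90 129 143 143 141 143 143 142 143 143 143
 143 142 142 145 143 143 144 140 101  88  90  89  89  91  93  92]
184 [137 138 139 141 140 139 133 135 137 137 106  88  90  90  92  87  96 106
 109 108 109 132 143 142 140 142 146 145 143 139 140 141 138 141 143 143
 140 136 139 140 138 138 138 134 134 105  85  90  90  93  93  91  92  88
  88  85  89  90  95  90]
```

play_rows:
  commands:
    - [-5,-1.3,20,0,0,0]
    - [0,0,15,0,0,0]
    - [0,0,9,0,0,0]
    - [0,0,5,0,0,0]
    - [0,0,0,0,0,0]

```text
time: 29.67
tool_pos: [0.484, 0.0124, 0.0201]
tool_rot: [-0.0, 1.0, 0.031, -0.001]
contact_force: [0.2, 0.6, -0.3]
gripper_width: 0.538
grasp_force: 0.0
```

play_rows:
  commands:
    - [0,0,0,0,0,0]
    - [0,0,0,0,0,0]
    - [0,0,0,0,0,0]
    - [0,0,0,0,0,0]
    - [0,0,0,0,0,0]
  hand: 20

```text
time: 30.08
tool_pos: [0.4853, 0.0124, 0.0217]
tool_rot: [0.0, 1.0, 0.031, 0.001]
contact_force: [0.6, -0.2, 2.7]
gripper_width: 0.373
grasp_force: 60.7
```

```bash
cat >> nest.py <<'E'
def held(w):
    "x extent of the top of the held blank: rows along the tool centre line, offset of its centre from TCP in tool x, mm"
    p=np.array(w['s']['tool_pos']);Rt=q2R(w['s']['tool_rot']);zt=p[2]-.0038
    S=np.arange(-.03,.03,.0005);g=cv2.GaussianBlur(gray(w),(3,3),0)
    L=[proj(w,p+Rt[:,0]*s+[0,0,zt-p[2]]) for s in S]
    print('held profile',[(int(s*1e3*10)/10,int(g[int(round(q[1])),int(round(q[0]))])) for s,q in zip(S,L) if (14<=abs(s*1e3)<=22) and int(round(s*2000))%2==0])
E
python3 - <<'E'
from nest import *
w=grab('wrist');go(485.5,12,22,3.7);held(w)
E
```

```text
pos [485.3  12.4  21.7] yaw 3.6 tilt [ 0.002 -0.   ] | turn -0.1 shift x 0.2 y 0.4 z -0.3 F [ 0.2 -0.3  2.7] w 0.376 g 60.7 t 30.1
held profile [(-21.9, 91), (-20.9, 89), (-19.9, 89), (-18.9, 90), (-17.9, 94), (-16.9, 104), (-15.9, 130), (-14.9, 133), (14.0, 141), (15.0, 142), (16.0, 139), (17.0, 122), (18.0, 109), (19.0, 106), (20.0, 107), (21.0, 108)]
```

play_rows:
  commands:
    - [0,0,-20,0,0,0]
    - [0,0,-30,0,0,0]
    - [-8.3,35.9,0,0,0,0]
    - [-8.3,35.9,0,0,0,0]
    - [-8.3,35.9,0,0,0,0]

```text
time: 30.55
tool_pos: [0.4662, -0.0973, 0.0715]
tool_rot: [0.0, 0.999, 0.032, 0.001]
contact_force: [1.3, 0.0, -0.6]
gripper_width: 0.379
grasp_force: 60.3
```

play_rows:
  commands:
    - [-8.3,35.9,0,0,0,0]
    - [-8.3,35.9,0,0,0,0]
    - [0,0,20,0,0,0]
    - [0,0,0,0,0,0]
    - [0,0,0,0,0,0]

```text
time: 30.97
tool_pos: [0.4527, -0.1687, 0.0494]
tool_rot: [-0.001, 1.0, 0.031, -0.002]
contact_force: [0.2, -0.2, -0.7]
gripper_width: 0.375
grasp_force: 60.3
```

play_rows:
  commands:
    - [0,0,0,0,0,0]
    - [0,0,0,0,0,0]
    - [0,0,0,0,0,0]
    - [0,0,0,0,0,0]

```text
time: 31.3
tool_pos: [0.4547, -0.1687, 0.0514]
tool_rot: [0.0, 0.999, 0.032, 0.0]
contact_force: [0.1, -0.6, -0.7]
gripper_width: 0.378
grasp_force: 60.3
```

```bash
python3 - <<'E'
from nest import *
w=grab('wrist');go(455.6,-169.5,40,3.7);save(w,'w15.png');pocket(w,(535.6,-165.6));pocket(w,(540.5,-240.5))
E
```

```text
pos [ 454.6 -168.8   51.3] yaw 3.6 tilt [ 0.001 -0.   ] | turn -0.1 shift x 0.9 y 0.7 z 11.3 F [-0.6  0.2 -0.6] w 0.376 g 60.3 t 31.4
pocket [ 535.7 -165.4] px [278.3 107.1] rect [ 534.8 -165.4] [36.1 36.5] 3.7 th 148.0
pocket [ 540.7 -239.9] px [430.2 106.7] rect [ 540. -240.] [34.7 34.2] 3.7 th 129.0
```

play_rows:
  commands:
    - [0.9,0.7,4,0,0,0]
    - [0,0,4,0,0,0]
    - [0,0,2,0,0,0]
    - [0,0,0,0,0,0]
    - [0,0,0,0,0,0]

```text
time: 31.77
tool_pos: [0.4548, -0.1697, 0.0403]
tool_rot: [-0.0, 1.0, 0.031, -0.0]
contact_force: [0.0, 0.3, -0.2]
gripper_width: 0.375
grasp_force: 60.3
```

play_rows:
  commands:
    - [0,0,1.5,0,0,0]
    - [0,0,1.5,0,0,0]
    - [0,0,0,0,0,0]
    - [0,0,0,0,0,0]

```text
time: 32.1
tool_pos: [0.455, -0.1699, 0.0377]
tool_rot: [-0.0, 1.0, 0.031, -0.0]
contact_force: [-0.2, 0.5, -0.9]
gripper_width: 0.378
grasp_force: 60.3
```

play_rows:
  commands:
    - [0,0,1.5,0,0,0]
    - [0,0,1,0,0,0]
    - [0,0,0,0,0,0]
    - [0,0,0,0,0,0]

```text
time: 32.43
tool_pos: [0.4553, -0.17, 0.0358]
tool_rot: [0.0, 1.0, 0.031, 0.0]
contact_force: [-1.3, 1.1, 3.9]
gripper_width: 0.374
grasp_force: 60.7
```

play_rows:
  commands:
    - [0,0,0,0,0,0]
    - [0,0,0,0,0,0]
    - [0,0,-20,0,0,0]
    - [0,0,-30,0,0,0]
    - [0,0,-30,0,0,0]
  hand: 46

```text
time: 32.85
tool_pos: [0.454, -0.1693, 0.1147]
tool_rot: [-0.001, 1.0, 0.031, -0.001]
contact_force: [0.4, -0.2, 0.2]
gripper_width: 0.536
grasp_force: 0.0
```

play_rows:
  commands:
    - [3,-38.5,0,0,0,0]
    - [3,-38.5,0,0,0,0]
    - [3,-38.5,0,0,0,0]
    - [3,-38.5,0,0,0,0]
    - [3,-38.5,0,0,0,0]

```text
time: 33.27
tool_pos: [0.4578, 0.0248, 0.1153]
tool_rot: [-0.0, 1.0, 0.031, 0.0]
contact_force: [1.2, -0.4, 0.6]
gripper_width: 0.537
grasp_force: 0.0
```

play_rows:
  commands:
    - [3,-38.5,0,0,0,0]
    - [3,-38.5,0,0,0,0]
    - [3,-38.5,0,0,0,0]
    - [0,0,5,0,0,-6.8]
    - [0,0,5,0,0,-6.8]

```text
time: 33.68
tool_pos: [0.4598, 0.1414, 0.1054]
tool_rot: [-0.0, 0.988, 0.154, 0.001]
contact_force: [0.1, -0.3, -0.8]
gripper_width: 0.542
grasp_force: 0.0
```

play_rows:
  commands:
    - [0,0,5,0,0,-6.8]
    - [0,0,5,0,0,-6.8]
    - [0,0,5,0,0,-6.8]
    - [0,0,5,0,0,-6.8]
    - [0,0,5,0,0,-6.8]

```text
time: 34.1
tool_pos: [0.4598, 0.139, 0.0798]
tool_rot: [-0.0, 0.901, 0.435, -0.0]
contact_force: [0.0, -0.4, -0.1]
gripper_width: 0.537
grasp_force: 0.0
```

play_rows:
  commands:
    - [0,0,5,0,0,-6.8]
    - [0,0,0,0,0,0]
    - [0,0,0,0,0,0]
    - [0,0,0,0,0,0]

```text
time: 34.43
tool_pos: [0.46, 0.139, 0.0754]
tool_rot: [0.0, 0.875, 0.483, 0.0]
contact_force: [0.3, -0.2, 0.0]
gripper_width: 0.536
grasp_force: 0.0
```

```bash
python3 - <<'E'
from nest import *
w=grab('wrist');save(w,'w16.png');go(460,138.6,27.8,58);print(np.round(proj(w,[.460,.1372,.024])))
for th in(110,130,150):
  for p in parts(w,(100,30,460,330),th,er=4)[0]:
    if p[3]<45:print(th,p)
E
```

```text
pos [460.2 139.   75.6] yaw 57.9 tilt [0.001 0.   ] | turn -0.1 shift x -0.5 y 0.1 z 47.8 F [-0.1 -0.1  1.2] w 0.536 g 0.0 t 34.5
[276. 244.]
110 (array([153., 286.]), 376.6, 152.7, 41.3, 34.6, 9.7, 0.83)
110 (array([275., 243.]), 460.0, 137.4, 28.7, 28.6, 14.5, 0.78)
110 (array([384., 236.]), 519.3, 107.6, 29.1, 16.7, 4.4, 0.31)
130 (array([260., 183.]), 473.2, 175.6, 17.6, 25.4, 44.8, 0.68)
130 (array([323., 185.]), 503.5, 154.2, 29.8, 29.3, 8.4, 0.96)
130 (array([285., 134.]), 499.8, 190.8, 31.4, 30.9, 14.9, 0.78)
150 (array([260., 183.]), 473.0, 175.3, 19.3, 21.3, 58.0, 0.66)
150 (array([323., 185.]), 503.5, 154.2, 28.9, 28.8, 8.5, 0.96)
150 (array([285., 134.]), 500.2, 190.8, 30.7, 30.5, 29.4, 0.77)
```

play_rows:
  commands:
    - [-1.3,0,20,0,0,0]
    - [0,0,14,0,0,0]
    - [0,0,9,0,0,0]
    - [0,0,5,0,0,0]
    - [0,0,0,0,0,0]

```text
time: 34.9
tool_pos: [0.4585, 0.1378, 0.0263]
tool_rot: [-0.0, 0.875, 0.484, -0.001]
contact_force: [0.6, -0.5, -0.2]
gripper_width: 0.537
grasp_force: 0.0
```

play_rows:
  commands:
    - [0,0,0,0,0,0]
    - [0,0,0,0,0,0]
    - [0,0,0,0,0,0]
    - [0,0,0,0,0,0]
    - [0,0,0,0,0,0]
  hand: 20

```text
time: 35.32
tool_pos: [0.4598, 0.138, 0.028]
tool_rot: [0.0, 0.875, 0.485, 0.001]
contact_force: [-0.4, 0.4, 2.3]
gripper_width: 0.391
grasp_force: 59.7
```

```bash
python3 - <<'E'
from nest import *
w=grab('wrist');go(460,138,27.8,58);held(w)
E
```

```text
pos [459.8 138.   28. ] yaw 58.0 tilt [0.001 0.   ] | turn -0.0 shift x 0.1 y 0.1 z 0.2 F [-0.2  0.1  3.4] w 0.39 g 59.8 t 35.4
held profile [(-21.9, 68), (-20.9, 68), (-19.9, 69), (-18.9, 70), (-17.9, 90), (-16.9, 116), (-15.9, 119), (-14.9, 120), (14.0, 119), (15.0, 120), (16.0, 122), (17.0, 116), (18.0, 96), (19.0, 90), (20.0, 92), (21.0, 102)]
```

play_rows:
  commands:
    - [0,0,-15,0,0,0]
    - [0,0,-25,0,0,0]
    - [0,0,-15,0,0,0]
    - [-33.7,19.3,0,0,0,0]
    - [-33.7,19.3,0,0,0,0]

```text
time: 35.78
tool_pos: [0.4572, 0.0607, 0.0841]
tool_rot: [0.001, 0.874, 0.487, 0.002]
contact_force: [1.5, -0.7, -0.7]
gripper_width: 0.387
grasp_force: 59.7
```

play_rows:
  commands:
    - [-33.7,19.3,0,0,0,0]
    - [-33.7,19.3,0,0,0,0]
    - [-33.7,19.3,0,0,0,0]
    - [-33.7,19.3,0,0,0,0]
    - [0,0,0,0,0,0]

```text
time: 36.2
tool_pos: [0.4501, -0.1005, 0.083]
tool_rot: [0.002, 0.876, 0.482, -0.0]
contact_force: [-0.0, 0.0, 0.6]
gripper_width: 0.388
grasp_force: 59.8
```

play_rows:
  commands:
    - [0,0,15,0,0,0]
    - [0,0,15,0,0,0]
    - [0,0,0,0,0,0]
    - [0,0,0,0,0,0]
    - [0,0,0,0,0,0]

```text
time: 36.62
tool_pos: [0.4504, -0.0946, 0.0528]
tool_rot: [0.0, 0.875, 0.485, 0.0]
contact_force: [0.1, 0.5, -0.6]
gripper_width: 0.389
grasp_force: 59.8
```

play_rows:
  commands:
    - [0,0,0,0,0,0]
    - [0,0,0,0,0,0]

```text
time: 36.78
tool_pos: [0.4509, -0.0949, 0.0533]
tool_rot: [0.001, 0.875, 0.485, 0.001]
contact_force: [0.2, -0.0, -0.4]
gripper_width: 0.393
grasp_force: 59.8
```

```bash
python3 - <<'E'
from nest import *
go(450.9,-94.7,41,58)
E
```

```text
pos [450.9 -94.9  53.3] yaw 58.0 tilt [ 0.002 -0.001] | turn -0.0 shift x 0.2 y -0.1 z 12.3 F [ 0.2 -0.  -0.4] w 0.393 g 59.8 t 36.8
```

play_rows:
  commands:
    - [0,0,5,0,0,0]
    - [0,0,4,0,0,0]
    - [0,0,3,0,0,0]
    - [0,0,0,0,0,0]
    - [0,0,0,0,0,0]

```text
time: 37.2
tool_pos: [0.4498, -0.0948, 0.0398]
tool_rot: [-0.0, 0.875, 0.485, -0.0]
contact_force: [-0.4, -0.8, -0.2]
gripper_width: 0.385
grasp_force: 59.8
```

play_rows:
  commands:
    - [0,0,1.5,0,0,0]
    - [0,0,1.5,0,0,0]
    - [0,0,0,0,0,0]
    - [0,0,0,0,0,0]

```text
time: 37.53
tool_pos: [0.4501, -0.095, 0.0372]
tool_rot: [-0.0, 0.875, 0.485, -0.0]
contact_force: [0.4, -0.1, 0.1]
gripper_width: 0.388
grasp_force: 59.8
```

play_rows:
  commands:
    - [0,0,1.5,0,0,0]
    - [0,0,1,0,0,0]
    - [0,0,0,0,0,0]
    - [0,0,0,0,0,0]

```text
time: 37.87
tool_pos: [0.4505, -0.0951, 0.036]
tool_rot: [-0.0, 0.875, 0.485, -0.0]
contact_force: [-3.2, 1.4, 8.4]
gripper_width: 0.395
grasp_force: 60.6
```

play_rows:
  commands:
    - [0,0,0,0,0,0]
    - [0,0,0,0,0,0]
    - [0,0,-20,0,0,0]
    - [0,0,-30,0,0,0]
    - [0,0,-30,0,0,6.8]
  hand: 46

```text
time: 38.28
tool_pos: [0.4489, -0.0945, 0.1143]
tool_rot: [-0.001, 0.902, 0.431, -0.001]
contact_force: [1.4, -0.2, 0.2]
gripper_width: 0.538
grasp_force: 0.0
```

play_rows:
  commands:
    - [0,0,0,0,0,6.8]
    - [0,0,0,0,0,6.8]
    - [0,0,0,0,0,6.8]
    - [0,0,0,0,0,6.8]
    - [0,0,0,0,0,6.8]

```text
time: 38.7
tool_pos: [0.45, -0.0949, 0.1146]
tool_rot: [-0.0, 0.989, 0.146, -0.0]
contact_force: [0.8, 1.2, 0.0]
gripper_width: 0.535
grasp_force: 0.0
```

play_rows:
  commands:
    - [0,0,0,0,0,6.8]
    - [0,0,0,0,0,6.8]
    - [4.7,-38.2,0,0,0,0]
    - [4.7,-38.2,0,0,0,0]
    - [4.7,-38.2,0,0,0,0]

```text
time: 39.12
tool_pos: [0.457, 0.0211, 0.1147]
tool_rot: [-0.0, 1.0, 0.03, 0.0]
contact_force: [1.2, 0.4, -0.3]
gripper_width: 0.538
grasp_force: 0.0
```

play_rows:
  commands:
    - [4.7,-38.2,0,0,0,0]
    - [4.7,-38.2,0,0,0,0]
    - [4.7,-38.2,0,0,0,0]
    - [4.7,-38.2,0,0,0,0]
    - [0,0,20,0,0,0]

```text
time: 39.53
tool_pos: [0.4693, 0.1801, 0.0989]
tool_rot: [-0.002, 0.999, 0.034, 0.005]
contact_force: [1.2, 0.3, 0.1]
gripper_width: 0.539
grasp_force: 0.0
```

play_rows:
  commands:
    - [0,0,20,0,0,0]
    - [0,0,0,0,0,0]
    - [0,0,0,0,0,0]
    - [0,0,0,0,0,0]
    - [0,0,0,0,0,0]

```text
time: 39.95
tool_pos: [0.4674, 0.1737, 0.0762]
tool_rot: [-0.0, 1.0, 0.031, 0.001]
contact_force: [-0.4, 0.3, -0.0]
gripper_width: 0.538
grasp_force: 0.0
```

```bash
python3 - <<'E'
from nest import *
w=grab('wrist');save(w,'w17.png');go(466.4,174,27.8,3.6)
for th in(95,110,130):
  for p in parts(w,(100,30,460,330),th,er=4)[0]:
    if 20<p[3]<45:print(th,p)
E
```

```text
pos [467.4 173.7  76.3] yaw 3.5 tilt [0.002 0.001] | turn -0.1 shift x -1.0 y -0.4 z 48.5 F [0.6 0.1 0.3] w 0.538 g 0.0 t 40.0
95 (array([276., 243.]), 466.6, 172.9, 30.1, 30.1, 47.0, 0.77)
110 (array([276., 243.]), 467.0, 172.8, 28.8, 28.9, 3.6, 0.77)
130 (array([249., 190.]), 500.8, 190.9, 29.0, 31.2, 20.8, 0.78)
130 (array([312., 187.]), 503.5, 154.2, 29.6, 29.8, 8.4, 0.93)
```

play_rows:
  commands:
    - [-0.7,0,20,0,0,0]
    - [0,0,14,0,0,0]
    - [0,0,9,0,0,0]
    - [0,0,5.5,0,0,0]
    - [0,0,0,0,0,0]

```text
time: 40.42
tool_pos: [0.4652, 0.1736, 0.0256]
tool_rot: [0.0, 1.0, 0.031, -0.001]
contact_force: [-1.0, -1.1, -0.3]
gripper_width: 0.535
grasp_force: 0.0
```

play_rows:
  commands:
    - [0,0,0,0,0,0]
    - [0,0,0,0,0,0]
    - [0,0,0,0,0,0]
    - [0,0,0,0,0,0]
    - [0,0,0,0,0,0]
  hand: 20

```text
time: 40.83
tool_pos: [0.4664, 0.1741, 0.0272]
tool_rot: [-0.0, 1.0, 0.031, 0.001]
contact_force: [-0.5, -0.9, 1.7]
gripper_width: 0.39
grasp_force: 59.8
```

```bash
python3 - <<'E'
from nest import *
w=grab('wrist');go(460.5,-244.4,90,3.6);held(w)
E
```

```text
pos [466.4 174.1  27.2] yaw 3.6 tilt [0.002 0.   ] | turn -0.0 shift x -32.2 y 417.3 z -62.8 F [-0.5  0.   2.9] w 0.389 g 59.8 t 40.9
held profile [(-21.9, 68), (-20.9, 69), (-19.9, 69), (-18.9, 71), (-17.9, 94), (-16.9, 109), (-15.9, 120), (-14.9, 122), (14.0, 121), (15.0, 119), (16.0, 119), (17.0, 114), (18.0, 96), (19.0, 93), (20.0, 92), (21.0, 91)]
```

play_rows:
  commands:
    - [0,0,-15,0,0,0]
    - [0,0,-25,0,0,0]
    - [0,0,-15,0,0,0]
    - [-2.9,37.9,0,0,0,0]
    - [-2.9,37.9,0,0,0,0]

```text
time: 41.3
tool_pos: [0.4655, 0.0984, 0.083]
tool_rot: [-0.0, 0.999, 0.033, 0.002]
contact_force: [0.6, -0.6, -0.8]
gripper_width: 0.393
grasp_force: 59.8
```

play_rows:
  commands:
    - [-2.9,37.9,0,0,0,0]
    - [-2.9,37.9,0,0,0,0]
    - [-2.9,37.9,0,0,0,0]
    - [-2.9,37.9,0,0,0,0]
    - [-2.9,37.9,0,0,0,0]

```text
time: 41.72
tool_pos: [0.4613, -0.0938, 0.0812]
tool_rot: [-0.0, 1.0, 0.031, 0.0]
contact_force: [0.9, 0.6, -0.3]
gripper_width: 0.392
grasp_force: 59.8
```

play_rows:
  commands:
    - [-2.9,37.9,0,0,0,0]
    - [-2.9,37.9,0,0,0,0]
    - [-2.9,37.9,0,0,0,0]
    - [-3,38,0,0,0,0]
    - [0,0,0,0,0,0]

```text
time: 42.13
tool_pos: [0.4596, -0.2501, 0.0821]
tool_rot: [0.002, 1.0, 0.028, 0.001]
contact_force: [0.9, 0.7, 0.4]
gripper_width: 0.386
grasp_force: 59.9
```

play_rows:
  commands:
    - [0,0,15,0,0,0]
    - [0,0,14,0,0,0]
    - [0,0,0,0,0,0]
    - [0,0,0,0,0,0]
    - [0,0,0,0,0,0]

```text
time: 42.55
tool_pos: [0.4598, -0.244, 0.0527]
tool_rot: [0.0, 1.0, 0.031, 0.0]
contact_force: [-0.1, 0.0, 0.3]
gripper_width: 0.391
grasp_force: 59.9
```

play_rows:
  commands:
    - [0,0,0,0,0,0]
    - [0,0,0,0,0,0]

```text
time: 42.72
tool_pos: [0.4603, -0.2444, 0.0534]
tool_rot: [0.001, 1.0, 0.031, 0.001]
contact_force: [-1.2, 0.1, -0.7]
gripper_width: 0.39
grasp_force: 59.9
```

```bash
python3 - <<'E'
from nest import *
go(460.5,-244.4,40,3.6);w=grab('wrist');pocket(w,(540.5,-240.3));held(w)
E
```

```text
pos [ 460.3 -244.4   53.4] yaw 3.6 tilt [ 0.001 -0.001] | turn -0.0 shift x 0.2 y 0.1 z 13.4 F [-1.2  0.1 -0.7] w 0.39 g 59.9 t 42.7
pocket [ 540.7 -240.2] px [276.4 108.1] rect [ 540.  -240.4] [34.7 35.3] 3.6 th 130.0
held profile [(-21.9, 98), (-20.9, 95), (-19.9, 94), (-18.9, 93), (-17.9, 110), (-16.9, 130), (-15.9, 147), (-14.9, 148), (14.0, 150), (15.0, 148), (16.0, 148), (17.0, 141), (18.0, 118), (19.0, 114), (20.0, 114), (21.0, 113)]
```

play_rows:
  commands:
    - [0,0,5,0,0,0]
    - [0,0,5,0,0,0]
    - [0,0,3,0,0,0]
    - [0,0,0,0,0,0]
    - [0,0,0,0,0,0]

```text
time: 43.18
tool_pos: [0.4593, -0.2441, 0.0388]
tool_rot: [-0.0, 1.0, 0.031, -0.0]
contact_force: [0.1, -0.3, -0.2]
gripper_width: 0.389
grasp_force: 59.9
```

play_rows:
  commands:
    - [0,0,1.5,0,0,0]
    - [0,0,1.5,0,0,0]
    - [0,0,0,0,0,0]
    - [0,0,0,0,0,0]

```text
time: 43.52
tool_pos: [0.4596, -0.2442, 0.0362]
tool_rot: [-0.0, 1.0, 0.031, -0.0]
contact_force: [-0.3, 0.1, -0.3]
gripper_width: 0.39
grasp_force: 59.9
```

play_rows:
  commands:
    - [0,0,1.5,0,0,0]
    - [0,0,1,0,0,0]
    - [0,0,0,0,0,0]
    - [0,0,0,0,0,0]

```text
time: 43.85
tool_pos: [0.4599, -0.2445, 0.0351]
tool_rot: [-0.0, 1.0, 0.031, -0.0]
contact_force: [-3.6, 2.4, 8.1]
gripper_width: 0.386
grasp_force: 60.7
```

play_rows:
  commands:
    - [0,0,0,0,0,0]
    - [0,0,0,0,0,0]
    - [0,0,-20,0,0,0]
    - [0,0,-30,0,0,0]
    - [0,0,-30,0,0,0]
  hand: 46

```text
time: 44.27
tool_pos: [0.4586, -0.2435, 0.1132]
tool_rot: [-0.001, 1.0, 0.031, -0.001]
contact_force: [0.8, -0.7, 0.7]
gripper_width: 0.543
grasp_force: 0.0
```

play_rows:
  commands:
    - [5.6,-36.1,0,0,0,0]
    - [5.6,-36.1,0,0,0,0]
    - [5.6,-36.1,0,0,0,0]
    - [5.6,-36.1,0,0,0,0]
    - [5.6,-36.1,0,0,0,0]

```text
time: 44.68
tool_pos: [0.4762, -0.0608, 0.1138]
tool_rot: [0.0, 1.0, 0.031, 0.0]
contact_force: [1.5, -0.0, -0.2]
gripper_width: 0.54
grasp_force: 0.0
```

play_rows:
  commands:
    - [5.6,-36.1,0,0,0,0]
    - [5.6,-36.1,0,0,0,0]
    - [5.6,-36.1,0,0,0,0]
    - [5.6,-36.1,0,0,0,0]
    - [5.6,-36.1,0,0,0,0]

```text
time: 45.1
tool_pos: [0.4929, 0.1214, 0.1138]
tool_rot: [-0.0, 1.0, 0.031, 0.0]
contact_force: [-0.1, -0.9, -0.2]
gripper_width: 0.543
grasp_force: 0.0
```

play_rows:
  commands:
    - [5.6,-36.1,0,0,0,0]
    - [5.6,-36.1,0,0,0,0]
    - [0,0,0,0,0,-6.8]
    - [0,0,0,0,0,-6.8]
    - [0,0,0,0,0,-6.8]

```text
time: 45.52
tool_pos: [0.4995, 0.1933, 0.1134]
tool_rot: [0.0, 0.977, 0.211, -0.0]
contact_force: [-0.2, 0.1, 0.3]
gripper_width: 0.537
grasp_force: 0.0
```

play_rows:
  commands:
    - [0,0,0,0,0,-6.8]
    - [0,0,0,0,0,-6.8]
    - [0,0,0,0,0,-6.8]
    - [0,0,0,0,0,-6.8]
    - [0,0,0,0,0,-6.8]

```text
time: 45.93
tool_pos: [0.4997, 0.1923, 0.1135]
tool_rot: [-0.0, 0.873, 0.487, -0.0]
contact_force: [0.2, 0.8, 0.4]
gripper_width: 0.536
grasp_force: 0.0
```

play_rows:
  commands:
    - [0,0,10,0,0,-6.8]
    - [0,0,10,0,0,-6.8]
    - [0,0,10,0,0,-6.8]
    - [0,0,10,0,0,-6.8]
    - [0,0,0,0,0,0]

```text
time: 46.35
tool_pos: [0.498, 0.1919, 0.0712]
tool_rot: [-0.001, 0.736, 0.677, -0.002]
contact_force: [-0.4, -0.6, -0.5]
gripper_width: 0.537
grasp_force: 0.0
```

play_rows:
  commands:
    - [0,0,0,0,0,0]
    - [0,0,0,0,0,0]
    - [0,0,0,0,0,0]

```text
time: 46.6
tool_pos: [0.5004, 0.1924, 0.0747]
tool_rot: [0.0, 0.737, 0.676, 0.001]
contact_force: [0.9, 0.2, -0.3]
gripper_width: 0.539
grasp_force: 0.0
```

```bash
python3 - <<'E'
from nest import *
w=grab('wrist');save(w,'w18.png');go(500.2,191.7,27.8,85)
for th in(95,110,130,150):
  for p in parts(w,(100,30,460,330),th,er=4)[0]:
    if 20<p[3]<45:print(th,p)
E
```

```text
pos [500.4 192.4  74.7] yaw 85.1 tilt [0.002 0.   ] | turn 0.1 shift x -0.8 y -0.1 z 46.9 F [ 0.8 -0.4  0.7] w 0.538 g 0.0 t 46.6
110 (array([274., 244.]), 500.4, 190.6, 29.6, 29.9, 41.7, 0.78)
130 (array([390., 250.]), 571.3, 177.3, 28.8, 46.4, 50.8, 0.48)
130 (array([314., 161.]), 524.0, 241.1, 29.1, 19.1, 12.7, 0.29)
130 (array([129., 148.]), 424.2, 257.2, 28.8, 27.5, 14.3, 0.41)
130 (array([386., 131.]), 568.7, 253.2, 24.7, 25.8, 20.1, 0.36)
130 (array([177., 111.]), 452.9, 272.9, 35.3, 23.6, 62.8, 0.34)
```

play_rows:
  commands:
    - [-1.6,-0.3,20,0,0,0]
    - [0,0,14,0,0,0]
    - [0,0,8,0,0,0]
    - [0,0,5,0,0,0]
    - [0,0,0,0,0,0]

```text
time: 47.07
tool_pos: [0.4987, 0.1906, 0.026]
tool_rot: [-0.0, 0.736, 0.677, -0.001]
contact_force: [-0.0, -0.3, -0.5]
gripper_width: 0.541
grasp_force: 0.0
```

play_rows:
  commands:
    - [0,0,0,0,0,0]
    - [0,0,0,0,0,0]
    - [0,0,0,0,0,0]
    - [0,0,0,0,0,0]
    - [0,0,0,0,0,0]
  hand: 20

```text
time: 47.48
tool_pos: [0.5, 0.1909, 0.0277]
tool_rot: [0.0, 0.736, 0.677, 0.001]
contact_force: [-0.3, -0.4, 2.9]
gripper_width: 0.39
grasp_force: 59.8
```

```bash
python3 - <<'E'
from nest import *
w=grab('wrist');go(535.5,-164.4,82,85);held(w)
E
```

```text
pos [500.  190.9  27.6] yaw 85.2 tilt [0.002 0.   ] | turn 0.2 shift x -350.9 y 66.3 z -54.4 F [ 0.5 -0.3  2.7] w 0.386 g 59.8 t 47.5
held profile [(-21.9, 134), (-20.9, 121), (-19.9, 111), (-18.9, 105), (-17.9, 120), (-16.9, 128), (-15.9, 133), (-14.9, 133), (14.0, 135), (15.0, 134), (16.0, 135), (17.0, 127), (18.0, 108), (19.0, 103), (20.0, 101), (21.0, 100)]
```

play_rows:
  commands:
    - [0,0,-15,0,0,0]
    - [0,0,-25,0,0,0]
    - [0,0,-15,0,0,0]
    - [-39,7.4,0,0,0,0]
    - [-39,7.4,0,0,0,0]

```text
time: 47.95
tool_pos: [0.5085, 0.1123, 0.0836]
tool_rot: [0.001, 0.735, 0.678, 0.001]
contact_force: [-0.0, -0.5, -1.4]
gripper_width: 0.388
grasp_force: 59.7
```

play_rows:
  commands:
    - [-39,7.4,0,0,0,0]
    - [-39,7.4,0,0,0,0]
    - [-39,7.4,0,0,0,0]
    - [-39,7.4,0,0,0,0]
    - [-39,7.4,0,0,0,0]

```text
time: 48.37
tool_pos: [0.5276, -0.0875, 0.0817]
tool_rot: [-0.0, 0.736, 0.677, 0.0]
contact_force: [1.0, 0.1, -0.3]
gripper_width: 0.384
grasp_force: 59.7
```

play_rows:
  commands:
    - [-39,7.4,0,0,0,0]
    - [-39,7.2,0,0,0,0]
    - [0,0,0,0,0,0]
    - [0,0,15,0,0,0]
    - [0,0,14,0,0,0]

```text
time: 48.78
tool_pos: [0.5365, -0.1657, 0.0533]
tool_rot: [0.001, 0.737, 0.676, 0.0]
contact_force: [0.1, -0.1, -0.6]
gripper_width: 0.386
grasp_force: 59.7
```

play_rows:
  commands:
    - [0,0,0,0,0,0]
    - [0,0,0,0,0,0]
    - [0,0,0,0,0,0]
    - [0,0,0,0,0,0]
    - [0,0,0,0,0,0]

```text
time: 49.2
tool_pos: [0.5366, -0.1646, 0.0539]
tool_rot: [0.001, 0.736, 0.677, 0.0]
contact_force: [-0.2, 0.1, -0.8]
gripper_width: 0.39
grasp_force: 59.8
```

```bash
python3 - <<'E'
from nest import *
w=grab('wrist');go(535.5,-164.4,40,85);held(w)
E
```

```text
pos [ 536.5 -164.6   53.8] yaw 85.2 tilt [ 0.002 -0.001] | turn 0.2 shift x 0.1 y -1.1 z 13.8 F [ 0.4 -0.6 -0.6] w 0.388 g 59.8 t 49.2
held profile [(-21.9, 80), (-20.9, 79), (-19.9, 79), (-18.9, 82), (-17.9, 122), (-16.9, 140), (-15.9, 149), (-14.9, 150), (14.0, 152), (15.0, 153), (16.0, 153), (17.0, 144), (18.0, 121), (19.0, 116), (20.0, 115), (21.0, 116)]
```

play_rows:
  commands:
    - [0.1,-0.8,5,0,0,0]
    - [0,0,5,0,0,0]
    - [0,0,3,0,0,0]
    - [0,0,0,0,0,0]
    - [0,0,0,0,0,0]

```text
time: 49.67
tool_pos: [0.5347, -0.1643, 0.0392]
tool_rot: [-0.001, 0.736, 0.677, -0.0]
contact_force: [0.8, -0.4, -1.1]
gripper_width: 0.39
grasp_force: 59.8
```

play_rows:
  commands:
    - [0,0,1.5,0,0,0]
    - [0,0,1.5,0,0,0]
    - [0,0,0,0,0,0]
    - [0,0,0,0,0,0]

```text
time: 50.0
tool_pos: [0.5351, -0.1644, 0.0367]
tool_rot: [-0.0, 0.736, 0.677, -0.0]
contact_force: [-0.5, -0.3, -1.2]
gripper_width: 0.39
grasp_force: 59.8
```

play_rows:
  commands:
    - [0,0,1.5,0,0,0]
    - [0,0,1,0,0,0]
    - [0,0,0,0,0,0]
    - [0,0,0,0,0,0]

```text
time: 50.33
tool_pos: [0.5355, -0.1646, 0.0356]
tool_rot: [0.0, 0.736, 0.677, -0.0]
contact_force: [-3.5, 1.0, 7.4]
gripper_width: 0.387
grasp_force: 60.4
```

play_rows:
  commands:
    - [0,0,0,0,0,0]
    - [0,0,0,0,0,0]
    - [0,0,-20,0,0,0]
    - [0,0,-30,0,0,0]
    - [0,0,-30,0,0,7]
  hand: 46

```text
time: 50.75
tool_pos: [0.534, -0.1639, 0.1136]
tool_rot: [-0.002, 0.777, 0.63, -0.001]
contact_force: [1.1, -0.7, -0.2]
gripper_width: 0.541
grasp_force: 0.0
```

play_rows:
  commands:
    - [0,0,0,0,0,7]
    - [0,0,0,0,0,7]
    - [0,0,0,0,0,7]
    - [0,0,0,0,0,7]
    - [0,0,0,0,0,7]

```text
time: 51.17
tool_pos: [0.5351, -0.1644, 0.1141]
tool_rot: [-0.0, 0.931, 0.365, 0.0]
contact_force: [0.2, -0.7, 0.3]
gripper_width: 0.536
grasp_force: 0.0
```

play_rows:
  commands:
    - [0,0,0,0,0,7]
    - [0,0,0,0,0,7]
    - [0,0,0,0,0,7]
    - [0,0,0,0,0,7]
    - [0,0,0,0,0,7]

```text
time: 51.58
tool_pos: [0.535, -0.1644, 0.114]
tool_rot: [-0.0, 0.998, 0.068, -0.0]
contact_force: [-0.4, 0.5, -0.3]
gripper_width: 0.538
grasp_force: 0.0
```

play_rows:
  commands:
    - [1.7,-35.7,0,0,0,0]
    - [1.7,-35.7,0,0,0,0]
    - [1.7,-35.7,0,0,0,0]
    - [1.7,-35.7,0,0,0,0]
    - [1.7,-35.7,0,0,0,0]

```text
time: 52.0
tool_pos: [0.5177, 0.0149, 0.1141]
tool_rot: [-0.0, 0.997, 0.071, 0.0]
contact_force: [1.1, 1.0, 0.3]
gripper_width: 0.538
grasp_force: 0.0
```

play_rows:
  commands:
    - [1.7,-35.7,0,0,0,0]
    - [1.7,-35.7,0,0,0,0]
    - [1.7,-35.7,0,0,0,0]
    - [1.7,-35.7,0,0,0,0]
    - [0,0,20,0,0,0]

```text
time: 52.42
tool_pos: [0.5068, 0.1613, 0.0983]
tool_rot: [-0.002, 0.997, 0.074, 0.004]
contact_force: [1.2, -1.2, 0.4]
gripper_width: 0.541
grasp_force: 0.0
```

play_rows:
  commands:
    - [0,0,20,0,0,0]
    - [0,0,0,0,0,0]
    - [0,0,0,0,0,0]
    - [0,0,0,0,0,0]
    - [0,0,0,0,0,0]

```text
time: 52.83
tool_pos: [0.5057, 0.1555, 0.0757]
tool_rot: [-0.0, 0.997, 0.071, 0.001]
contact_force: [0.1, -0.9, 0.7]
gripper_width: 0.537
grasp_force: 0.0
```

```bash
python3 - <<'E'
from nest import *
w=grab('wrist');save(w,'w19.png');go(503.6,155.2,27.8,8.4)
for th in(95,110,130):
  for p in parts(w,(100,30,460,330),th,er=4)[0]:
    if 20<p[3]<45:print(th,p)
E
```

```text
pos [505.8 155.5  75.8] yaw 8.1 tilt [0.002 0.   ] | turn -0.3 shift x -2.2 y -0.0 z 48.0 F [-0.7 -0.5 -0.9] w 0.542 g 0.0 t 52.9
95 (array([276., 242.]), 506.5, 154.4, 33.4, 29.3, 8.2, 0.95)
110 (array([276., 245.]), 503.9, 154.1, 28.2, 28.2, 8.2, 0.96)
```

play_rows:
  commands:
    - [-2,0,20,0,0,0]
    - [0,0,14,0,0,0]
    - [0,0,9,0,0,0]
    - [0,0,5,0,0,0]
    - [0,0,0,0,0,0]

```text
time: 53.3
tool_pos: [0.5023, 0.1552, 0.0256]
tool_rot: [0.0, 0.997, 0.071, -0.001]
contact_force: [-0.4, 0.4, -0.2]
gripper_width: 0.538
grasp_force: 0.0
```

play_rows:
  commands:
    - [0,0,0,0,0,0]
    - [0,0,0,0,0,0]
    - [0,0,0,0,0,0]
    - [0,0,0,0,0,0]
    - [0,0,0,0,0,0]
  hand: 20

```text
time: 53.72
tool_pos: [0.5034, 0.1556, 0.0273]
tool_rot: [-0.0, 0.997, 0.071, 0.001]
contact_force: [0.3, -0.5, 3.4]
gripper_width: 0.376
grasp_force: 61.1
```

```bash
python3 - <<'E'
from nest import *
w=grab('wrist');go(540.4,-239.2,82,3.7);held(w)
E
```

```text
pos [503.5 155.6  27.3] yaw 8.2 tilt [0.002 0.   ] | turn 4.5 shift x 11.3 y 396.4 z -54.7 F [0.1 0.3 3.7] w 0.376 g 61.2 t 53.8
held profile [(-21.9, 78), (-20.9, 77), (-19.9, 77), (-18.9, 78), (-17.9, 89), (-16.9, 119), (-15.9, 125), (-14.9, 128), (14.0, 136), (15.0, 136), (16.0, 129), (17.0, 110), (18.0, 103), (19.0, 102), (20.0, 103), (21.0, 104)]
```

play_rows:
  commands:
    - [0,0,-15,0,0,0]
    - [0,0,-25,0,0,0]
    - [0,0,-15,0,0,4.5]
    - [1.1,36,0,0,0,0]
    - [1.1,36,0,0,0,0]

```text
time: 54.18
tool_pos: [0.5103, 0.0842, 0.0829]
tool_rot: [-0.0, 0.999, 0.034, 0.002]
contact_force: [0.3, 0.2, -1.0]
gripper_width: 0.377
grasp_force: 60.7
```

play_rows:
  commands:
    - [1.1,36,0,0,0,0]
    - [1.1,36,0,0,0,0]
    - [1.1,36,0,0,0,0]
    - [1.1,36,0,0,0,0]
    - [1.1,36,0,0,0,0]

```text
time: 54.6
tool_pos: [0.526, -0.0971, 0.0811]
tool_rot: [-0.0, 0.999, 0.032, -0.0]
contact_force: [0.8, -0.7, -0.1]
gripper_width: 0.379
grasp_force: 60.7
```

play_rows:
  commands:
    - [1.1,36,0,0,0,0]
    - [1.1,36,0,0,0,0]
    - [1.1,36,0,0,0,0]
    - [1,36,0,0,0,0]
    - [0,0,0,0,0,0]

```text
time: 55.02
tool_pos: [0.5403, -0.2447, 0.0818]
tool_rot: [0.002, 1.0, 0.03, 0.001]
contact_force: [0.6, -0.1, -0.4]
gripper_width: 0.376
grasp_force: 60.7
```

play_rows:
  commands:
    - [0,0,15,0,0,0]
    - [0,0,14,0,0,0]
    - [0,0,0,0,0,0]
    - [0,0,0,0,0,0]
    - [0,0,0,0,0,0]

```text
time: 55.43
tool_pos: [0.5398, -0.2382, 0.0521]
tool_rot: [-0.0, 0.999, 0.032, -0.0]
contact_force: [-0.3, 0.9, -1.0]
gripper_width: 0.374
grasp_force: 60.7
```

play_rows:
  commands:
    - [0,0,0,0,0,0]
    - [0,0,0,0,0,0]

```text
time: 55.6
tool_pos: [0.5405, -0.2388, 0.0532]
tool_rot: [0.0, 0.999, 0.032, 0.001]
contact_force: [0.3, -0.5, -0.6]
gripper_width: 0.374
grasp_force: 60.7
```

```bash
python3 - <<'E'
from nest import *
w=grab('wrist');go(540.8,-239.2,40,3.7);held(w)
E
```

```text
pos [ 540.5 -238.9   53.1] yaw 3.7 tilt [ 0.001 -0.001] | turn -0.0 shift x 0.3 y 0.3 z 13.1 F [ 0.1 -0.   0.2] w 0.377 g 60.7 t 55.6
held profile [(-21.9, 46), (-20.9, 47), (-19.9, 47), (-18.9, 48), (-17.9, 73), (-16.9, 100), (-15.9, 133), (-14.9, 137), (14.0, 144), (15.0, 145), (16.0, 137), (17.0, 118), (18.0, 111), (19.0, 109), (20.0, 110), (21.0, 110)]
```

play_rows:
  commands:
    - [0.3,0.3,5,0,0,0]
    - [0,0,5,0,0,0]
    - [0,0,3,0,0,0]
    - [0,0,0,0,0,0]
    - [0,0,0,0,0,0]

```text
time: 56.07
tool_pos: [0.5399, -0.239, 0.0387]
tool_rot: [-0.0, 0.999, 0.032, -0.001]
contact_force: [0.2, 0.0, -0.6]
gripper_width: 0.374
grasp_force: 60.7
```

play_rows:
  commands:
    - [0,0,1.5,0,0,0]
    - [0,0,1.5,0,0,0]
    - [0,0,0,0,0,0]
    - [0,0,0,0,0,0]

```text
time: 56.4
tool_pos: [0.5402, -0.2392, 0.0362]
tool_rot: [-0.0, 0.999, 0.032, -0.0]
contact_force: [0.1, 0.3, -0.1]
gripper_width: 0.376
grasp_force: 60.7
```

play_rows:
  commands:
    - [0,0,1,0,0,0]
    - [0,0,1,0,0,0]
    - [0,0,0,0,0,0]
    - [0,0,0,0,0,0]

```text
time: 56.73
tool_pos: [0.5406, -0.2394, 0.0353]
tool_rot: [0.0, 0.999, 0.032, 0.0]
contact_force: [-2.5, 1.0, 5.8]
gripper_width: 0.379
grasp_force: 61.4
```

play_rows:
  commands:
    - [0,0,0,0,0,0]
    - [0,0,0,0,0,0]
    - [0,0,-20,0,0,0]
    - [0,0,-40,0,0,0]
    - [0,0,-40,0,0,0]
  hand: 60

```text
time: 57.15
tool_pos: [0.5386, -0.2382, 0.1327]
tool_rot: [-0.002, 0.999, 0.032, -0.002]
contact_force: [1.0, -0.6, 1.2]
gripper_width: 0.705
grasp_force: 0.0
```

play_rows:
  commands:
    - [-24,-20,-10,0,0,0]
    - [-24,-20,-10,0,0,0]
    - [-24,-20,-10,0,0,0]
    - [-24,-20,-10,0,0,0]
    - [0,0,0,0,0,0]

```text
time: 57.57
tool_pos: [0.437, -0.1634, 0.1755]
tool_rot: [0.0, 0.999, 0.033, 0.001]
contact_force: [-0.1, -0.9, 0.2]
gripper_width: 0.698
grasp_force: 0.0
```

play_rows:
  commands:
    - [0,0,0,0,0,0]
    - [0,0,0,0,0,0]
    - [0,0,0,0,0,0]

```text
time: 57.82
tool_pos: [0.4398, -0.166, 0.1739]
tool_rot: [-0.0, 0.999, 0.032, -0.0]
contact_force: [0.1, 0.4, 0.1]
gripper_width: 0.699
grasp_force: 0.0
```

```bash
python3 - <<'E'
from nest import *
w=grab('wrist');t=grab('top');s=grab('scene');go(440,-165,190,3.7)
a=np.zeros((600,800,3),np.uint8);a[:420,:560]=w['image'][:,:,::-1]
a[:240,560:]=cv2.resize(t['image'][110:310,180:380],(240,240))[:,:,::-1]
a[240:600,560:]=cv2.resize(s['image'][140:320,240:360],(240,360))[:,:,::-1]
a[420:600,:560]=cv2.resize(s['image'][200:335,110:530],(560,180))[:,:,::-1];cv2.imwrite('pics/end.png',a)
for p in parts(w,(150,20,540,300),130,er=3,z=.032)[0]:print(p)
E
```

```text
pos [ 439.7 -165.9  173.7] yaw 3.6 tilt [-0.001  0.001] | turn -0.1 shift x 0.4 y -0.9 z -16.3 F [ 0.2 -0.4 -0.6] w 0.701 g 0.0 t 58.0
(array([161., 277.]), 351.7, -63.6, 22.1, 39.2, 86.6, 0.3)
(array([240., 278.]), 362.6, -145.4, 48.5, 57.1, 2.5, 0.62)
(array([176., 240.]), 390.8, -75.8, 37.0, 45.3, 3.7, 0.61)
(array([378., 246.]), 397.9, -262.7, 48.9, 72.0, 5.8, 0.5)
(array([424., 186.]), 459.6, -295.8, 26.8, 25.5, 63.7, 0.33)
(array([282., 181.]), 456.8, -170.8, 27.0, 29.0, 3.7, 0.91)
(array([366., 183.]), 461.1, -245.1, 29.7, 30.6, 3.7, 0.78)
(array([196., 183.]), 451.5, -95.9, 29.7, 30.2, 3.7, 0.79)
(array([187.,  87.]), 529.8, -89.7, 29.0, 29.8, 3.7, 0.95)
(array([376.,  84.]), 540.7, -240.1, 29.7, 29.6, 3.7, 0.95)
(array([281.,  85.]), 536.1, -164.7, 31.9, 30.4, 3.7, 0.78)
(array([451., 121.]), 515.5, -305.8, 97.3, 44.8, 3.4, 0.36)
(array([441.,  70.]), 550.5, -293.3, 36.5, 24.4, 3.4, 0.23)
```

View pics/end.png

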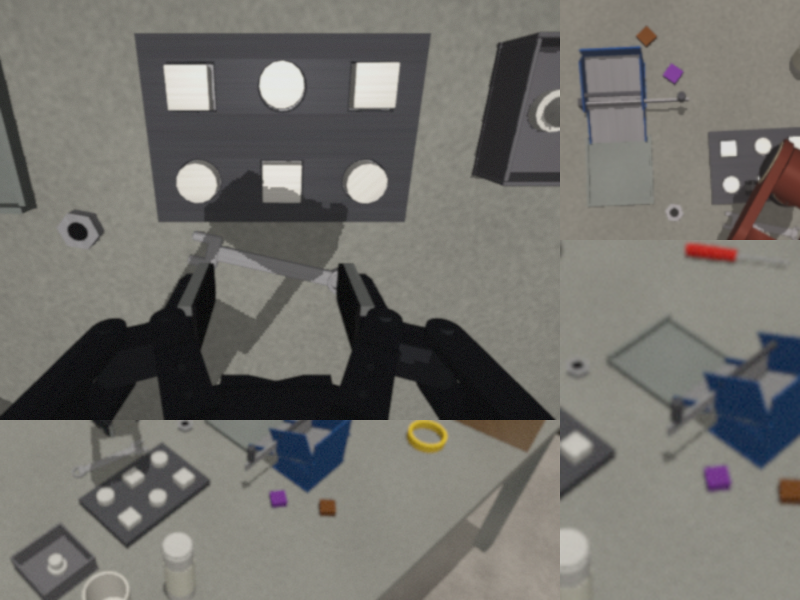

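play_rows:
  commands:
    - [24,-17.6,0,0,0,0]
    - [24,-17.6,0,0,0,0]
    - [24,-17.6,0,0,0,0]
    - [24,-17.6,0,0,0,0]
    - [0,0,0,0,0,0]
  hand: 0

```text
time: 58.38
tool_pos: [0.5337, -0.0868, 0.1739]
tool_rot: [-0.001, 0.999, 0.034, 0.0]
contact_force: [-0.9, 0.1, -0.2]
gripper_width: 0.005
grasp_force: 0.0
```

play_rows:
  commands:
    - [0,0,40,0,0,0]
    - [0,0,40,0,0,0]
    - [0,0,30,0,0,0]
    - [0,0,8,0,0,0]
    - [0,0,0,0,0,0]

```text
time: 58.8
tool_pos: [0.5281, -0.0888, 0.0527]
tool_rot: [-0.001, 0.999, 0.032, -0.004]
contact_force: [-0.2, -0.9, 0.1]
gripper_width: 0.001
grasp_force: 0.0
```

play_rows:
  commands:
    - [0,0,0,0,0,0]
    - [0,0,3,0,0,0]
    - [0,0,3,0,0,0]
    - [0,0,0,0,0,0]
    - [0,0,0,0,0,0]

```text
time: 59.22
tool_pos: [0.5313, -0.0894, 0.0514]
tool_rot: [0.0, 0.999, 0.032, 0.001]
contact_force: [-0.7, 0.2, -0.3]
gripper_width: 0.005
grasp_force: 0.0
```

play_rows:
  commands:
    - [0,0,2,0,0,0]
    - [0,0,2,0,0,0]
    - [0,0,0,0,0,0]
    - [0,0,0,0,0,0]

```text
time: 59.55
tool_pos: [0.5305, -0.0891, 0.0462]
tool_rot: [-0.0, 0.999, 0.032, -0.0]
contact_force: [-0.2, -0.5, -0.3]
gripper_width: 0.002
grasp_force: 0.0
```

play_rows:
  commands:
    - [0,0,-30,0,0,0]
    - [0,0,-40,0,0,0]
    - [0,0,-40,0,0,0]
    - [0,0,0,0,0,0]
    - [0,0,0,0,0,0]

```text
time: 59.97
tool_pos: [0.5329, -0.0898, 0.1602]
tool_rot: [0.001, 0.999, 0.032, 0.003]
contact_force: [0.1, -0.8, -1.4]
gripper_width: -0.004
grasp_force: 0.0
```

```bash
python3 -c "
from plant import manip
print(manip.job_done())"
```

```text
the job is handed in; nothing more can be done
None
```

The job is handed in, with no verdict returned: the one cap is in the grey bin, the gate was pulled fully open and pushed fully shut, and all six blanks (three round, three square) are seated in pockets of their own shape, in about 60 s of the 210 s allowed.

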